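# Close the brush case: lid under the lip, hasp over the stud

### The job

Close the wooden brush case: take the lid off the sloping stand by its grip bar, tuck its plain edge under the lip of the case, and lower the edge with the stud until the lid lies flat in the rim. Then swing the steel hasp over the stud until it lies level, fully down, and let go; leave the small jar and the dye cup standing where they are.

Things in the scene. Friction and masses are not known exactly. Their poses are not given: they have to be found in the camera images.
- box: Brush case: open wooden box fixed to the table, 176 x 132 mm, rim at z = 56 mm. Origin: centre of its underside, on the table. z up; x from the lip side (nearest the robot) to the hasp side; y along the lip. Hasp hinge axis: along y at x = 96, z = 60 mm.
- recess (a point): Centre of the lid's seat, at the level of the ledges the lid rests on (z = 50 mm in the case; axes as the case's). The recess around it is 152 mm along x by 108 mm along y and 6 mm deep, so the seated lid is flush with the rim. Ledges are 14 mm wide at the lip side, 10 mm at the sides, 8 mm at the hasp side; inside them the case is hollow.
- lip (a point): Middle of the lip's lower free edge (x = -62, z = 62 mm in the case; axes as the case's). The lip is a wooden strip 6 mm thick along the case's whole -x side. It overhangs the recess by 14 mm, its underside 12 mm above the ledge, the recess's end wall 14 mm behind this point. The lid is longer than the opening left beside the lip, so it cannot be dropped straight in.
- lid_grip (a point): The loose lid (0.10 to 0.20 kg), a wooden plate 148 (x) x 100 (y) x 6 mm with a grip bar across its middle: 16 mm thick (x), 50 long (y), 30 high. Point: centre of the bar, 15 mm above the plate's upper face. z out of that face, x from the plain edge to the stud edge. It starts on the stand, sloping 30 degrees, stud edge high: plate and bar lean 30 degrees, roughly towards the robot.
- lid_plain_edge (a point): Middle of the lid's plain edge, half-way through its thickness (74 mm along the lid's -x from its middle). Axes as the lid's.
- lid_stud_edge (a point): Middle of the lid's other edge, half-way through its thickness (74 mm along the lid's +x). Axes as the lid's. The stud, a steel block 8 x 8 mm and 10 mm high, stands on the upper face with its centre 12 mm in from this edge.
- hasp (a joint): Angle of the steel hasp hinged on the case's far side: 0 = shut, level over the lid's edge and pointing to the case's -x; pi/2 = upright. It starts past upright, leaning outwards (stop at 2.25), and stays where it is left (friction about 0.03 N m).
- hasp_end (a point): Centre of the hasp's end tab, 56 mm from the hinge axis. Axes as the case's when shut, turning with the hasp. The hasp is a plate 66 mm long, 34 wide, 4 thick; a window 16 to 46 mm from the hinge, 22 mm wide, drops over the stud; the tab is solid from 46 to 66 mm. Shut, it lies 2 mm above the seated lid and the stud stands 4 mm above it.
- stand: Plywood drying stand, fixed, base 150 x 110 mm: a board 80 mm wide sloping 30 degrees, rising along the stand's +x, with a ledge 10 mm high at its foot on which the lid's plain edge rests. Origin: centre of its underside, on the table.
- jar_mid (a point): Bystander: small amber glass jar with a black lid, 46 mm across, 62 mm high; point at its middle.
- cup_mid (a point): Bystander: small white dye cup, 66 mm across, 36 mm high; point half-way up its axis.
Mind the look-alikes: they are no part of the job. Leave any pink or purple look-alike of the part that bears lid_grip alone.

How it is judged (in metres and radians):
On the way, in this order (a step that is already met when the one before it is completed fails the run):
1. the lid's plain edge is under the lip (at least 4 mm) while its stud edge is still above the rim (x of lid_plain_edge in the frame of box between -0.08 and -0.066 m and y of lid_plain_edge in the frame of box between -0.012 and 0.012 m and z of lid_plain_edge in the frame of box between 0.046 and 0.061 m and z of lid_stud_edge in the frame of box above 0.0585 m), for 0.05 s.
2. the lid lies flat in the rim, its plain edge under the lip (x of lid_plain_edge in the frame of box between -0.08 and -0.066 m and z of lid_plain_edge in the frame of box between 0.048 and 0.058 m and z of lid_stud_edge in the frame of box between 0.048 and 0.0575 m and y of lid_grip in the frame of box between -0.008 and 0.008 m), for 0.2 s.
At the end, for the whole second after the job is handed in: The lid lies in the recess, plain edge at least 4 mm under the lip, both edges within 5 mm of their seated height (stud edge at most 4.5 mm high), within 8 mm sideways; the hasp is shut over the stud to within 0.12 rad (all of step 2 and value of joint hasp below 0.12 rad); the robot touches nothing.
It fails at once if the jar is knocked away or over (distance of jar_mid from where it was at the start of the episode above 0.03 m or angle between jar_mid's own z axis and vertical above 0.5 rad).
It fails at once if the cup is knocked away or over (distance of cup_mid from where it was at the start of the episode above 0.03 m or angle between cup_mid's own z axis and vertical above 0.5 rad).
It also fails if it takes over 61 s, if anything falls off the work surface, if the arm or the gripper's body presses on something with over 40 N, if the wrist force passes 120 N, or if a joint passes its speed limit or range.

### The arm

A 6-joint arm with a two-finger parallel gripper is mounted at the origin on the work surface. World frame = base frame: x ahead of the robot, y to its left, z up, the work surface at z = 0. Lengths are in m, angles in degrees, forces in N, time in s.
With the tool pointing down it reaches from about 0.325 to 0.85 m from the base axis. Payload 4.4 kg.
Tool frame: the origin (TCP) lies between the finger pads; the fingertips stand 8 mm ahead of it and the grasp point (between the pads) lies 11 mm behind it; z points along the fingers, y is the direction in which the jaws open and shut (so a half turn about z gives the same grasp; the last joint's range is limited). The gripper opens to 94 mm and grips with 3 to 60 N. Pads are 16 mm wide; open, the fingers measure 119 mm over their backs; the gripper's body (75 mm by 177 mm) begins 78 mm behind the grasp point.
Start: joints at [-84.655, 11.837, 88.321, -0, 79.842, -8.623], TCP at [0.139, -0.558, 0.177] pointing down, gripper open.
Joint ranges: [-156.59, 156.59], [-49.26, 127.26], [12.9, 141.05], [-63.56, 243.56], [4.71, 150.69], [-161.64, 161.64]. Speed limits (degrees/s): [159.86, 159.86, 180, 180, 180, 180].

### API

Orientations are given as a 3x3 rotation matrix whose columns are the frame's x, y, z axes.
In Python, from rig import bot, read_camera, get_calibration, spotter gives the robot as it stands.
- The arm moves only by the tool move_arm, never from a script. Its argument "moves" is a list of rows, each a list of 7 numbers: the shift along the tool's x, y, z in mm, then the turn, a rotation vector about the tool's x, y, z in rad, then the finger opening in mm, from 0 to 94. In form: [[tx, ty, tz, rx, ry, rz, grip], ...]. A call has 1 to 12 rows; each row shifts and turns the commanded pose from where the row before left it, along the tool's axes as they then stand; what a row does not reach is not made up. A row lasts 1/12 s, in which the tool goes at most 41.7 mm and 7.16 degrees, less where a joint would pass 70% of its speed; a pose out of reach is approached as far as the arm can. A call is refused whole if a number of a shift passes 41.7 or a number of a turn 0.125, either way. A call with a gripper value outside its range is refused whole. The fingers move at their own pace and stop on an object; "squeeze" is the grip in N (left out, the last holds). Time passes only in rows, so rows that do not move let the fingers close. It gives the time, the measured TCP pose, the force and the opening at its end, in the units of the state.
- bot.observe(): the state, without advancing time (a new reading comes with each control period).
- read_camera(name): name is "side" or "top" or "wrist"; returns (picture, depth): 480x640x3 uint8, red, green, blue; 480x640 float32, m along the optical axis (not along the pixel's ray), 0 where there is no reading.
- get_calibration(name): a dict with "camera_matrix" (3x3 intrinsics, pixels), "R" (3x3) and "t" (3): a world point X has camera coordinates R X + t. Camera axes: x right, y down, z forward; pixel columns grow to the right and rows downward; lengths in m; the calibration is good to about 2 mm. A picture is of the moment at which its call begins: read the wrist's pose just before it. get_calibration takes no time and is no camera call; for the wrist camera it gives the pose at the moment of the call.
- bot.job_done(): hands the job in, once; it reports no verdict.
Trained networks look in the newest picture that a camera, given by its name, has taken for a name from the list of things; names that differ only in an ending like _2 or _b are one class to them, and where a whole thing is asked for, a point or a joint stands for the part that bears it (a point fixed in the world has none). Each returns a list of dicts, best first, with "score" (0 to 1); they miss things now and then, are a little off and sometimes report something else, mostly with a low value. They report only what shows in the picture. A call takes as long as a camera call. They do not tell look-alikes from the thing itself.
- spotter.find_in(camera, name): "extent" ([left, top, right, bottom] in pixels, round what is visible of it).
- spotter.masks_of(camera, name): "pixels" (480x640 bool, what is visible of it) and "extent" ([left, top, right, bottom] in pixels, round what is visible of it).
The state is a dict: "clock": time; "joints": joint angles; "joint_velocities": joint speeds; "effort": joint torques, N m; "tool_pos": TCP position; "tool_rot": TCP orientation; "ft_force": force on the tool from outside, world axes, zero at the start; "wrist_torque": the same for the moment, N m; "grip_width": finger opening in m.
Only numpy, scipy, OpenCV 4.12 (cv2) and the standard library are available. Lean on these libraries where they do the work, as an engineer would, in place of code of your own. Each camera call takes 0.05 s, during which the arm holds its last target.

## Working session

There is one attempt and no reset: what is moved stays moved. The work goes in short steps, Python scripts to look and compute and a tool call to move; the robot and the scene stay as the last step left them, time stands still between calls to the robot, and variables do not carry over. Pictures are saved under pics/ and viewed, and the job is handed in when it is done.

Besides the shell and the picture viewer there is one more tool, called after "Emit:" as a command line: name --pt "numbers of a row" for each row, then --argument value for the rest. move_arm: Moves the arm, as the interface text tells. Its arguments: {"type":"object","properties":{"moves":{"type":"array"},"squeeze":{"type":"number"}},"required":["moves"]}

```bash
mkdir -p pics; ls
python3 - <<'E'
from rig import bot, read_camera, get_calibration, spotter
import cv2, numpy as np
o=bot.observe(); print({k:np.round(v,3).tolist() for k,v in o.items()})
for c in ["top","side","wrist"]:
    p,d=read_camera(c); cv2.imwrite(f"pics/{c}0.png",p[:,:,::-1]); np.save(f"pics/{c}0.npy",d)
    K=get_calibration(c); print(c,{k:np.round(v,4).tolist() for k,v in K.items()})
    np.savez(f"pics/{c}0cal.npz",**{k:np.array(v) for k,v in K.items()})
E
```

```text
pics
{'clock': 0.0, 'joints': [-84.655, 11.883, 88.403, -0.001, 79.842, -8.625], 'joint_velocities': [-0.181, -0.007, -0.013, 0.066, -0.054, -0.031], 'effort': [-0.0, -37.088, -28.142, 0.07, 0.036, -0.0], 'tool_pos': [0.139, -0.557, 0.176], 'tool_rot': [[0.97, 0.241, -0.0], [0.241, -0.97, 0.002], [0.0, -0.002, -1.0]], 'ft_force': [0.613, -0.639, -0.322], 'wrist_torque': [0.06, -0.01, -0.024], 'grip_width': 0.094}
top {'camera_matrix': [[476.6886, 0.0, 317.6711], [0.0, 476.6886, 240.225], [0.0, 0.0, 1.0]], 'R': [[-0.0067, -0.9999, -0.0121], [-0.997, 0.0076, -0.0771], [0.0772, 0.0116, -0.9969]], 't': [0.0726, 0.4435, 1.2031]}
side {'camera_matrix': [[567.0853, 0.0, 317.5204], [0.0, 567.0853, 247.7975], [0.0, 0.0, 1.0]], 'R': [[-0.8512, -0.5248, -0.0113], [-0.2838, 0.4784, -0.831], [0.4415, -0.7041, -0.5561]], 't': [0.4404, 0.1659, 1.1728]}
wrist {'camera_matrix': [[411.0617, 0.0, 321.5036], [0.0, 411.0617, 238.7287], [0.0, 0.0, 1.0]], 'R': [[0.2415, -0.9704, -0.0011], [-0.9428, -0.235, 0.2365], [-0.2297, -0.056, -0.9716]], 't': [-0.5745, -0.0249, 0.3889]}
```

View pics/top0.png

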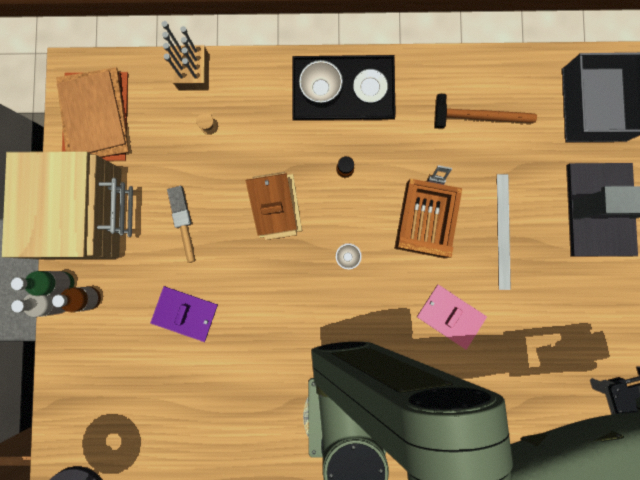

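View pics/side0.png

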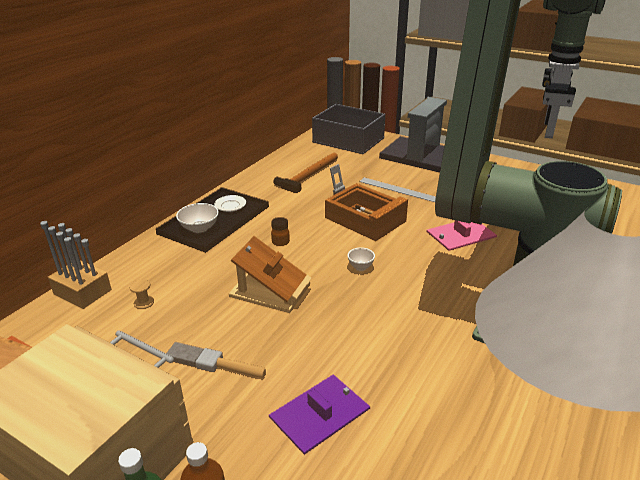

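The top view shows the wooden lid on its stand at about (272,205), stud up at (267,183), and the case at (430,217) with its hasp at (440,173). The jar is at (345,166) and the cup at (348,257). The purple and pink lids are the look-alikes. Next I measure.

```bash
cat > h.py <<'E'
import numpy as np, cv2
def cloud(d,K,R,t):
    v,u=np.mgrid[0:480,0:640]
    c=np.stack([(u-K[0,2])/K[0,0]*d,(v-K[1,2])/K[1,1]*d,d],-1)
    P=(c-t)@R; P[d<=0]=np.nan
    return P
def proj(X,K,R,t):
    c=np.asarray(X)@R.T+t; q=c@K.T; return q[...,:2]/q[...,2:]
E
python3 - <<'E'
from h import *
im={c:cv2.imread(f"pics/{c}0.png") for c in("top","side")}
out=[]
for c,(x0,y0,x1,y1) in (("top",(220,130,480,290)),):
    crop=im[c][y0:y1,x0:x1]; cv2.imwrite("pics/crop_top0.png",cv2.resize(crop,None,fx=3,fy=3,interpolation=cv2.INTER_CUBIC))
crop=im["side"][140:320,220:420]; cv2.imwrite("pics/crop_side0.png",cv2.resize(crop,None,fx=3.3,fy=3.3,interpolation=cv2.INTER_CUBIC))
for c in("top","side"):
    z=np.load(f"pics/{c}0cal.npz"); P=cloud(np.load(f"pics/{c}0.npy"),z["camera_matrix"],z["R"],z["t"])
    np.save(f"pics/{c}0P.npy",P)
P=np.load("pics/top0P.npy")
for n,(u,v) in dict(lid=(260,215),stud=(267,183),bar=(272,208),jar=(346,164),cup=(348,257),case=(430,222),hasp=(440,173),lipL=(425,250),table=(380,210)).items(): print(n,np.round(P[v,u],4))
E
```

```text
lid [0.5043 0.2114 0.0632]
stud [0.5744 0.1882 0.1132]
bar [0.5161 0.1777 0.1002]
jar [ 0.6309 -0.0031  0.062 ]
cup [ 0.4011 -0.0084  0.0043]
case [ 0.4899 -0.2211  0.0063]
hasp [ 0.6198 -0.2522 -0.0016]
lipL [ 0.4139 -0.1923  0.0727]
table [ 0.5234 -0.0936 -0.002 ]
```

View pics/crop_top0.png

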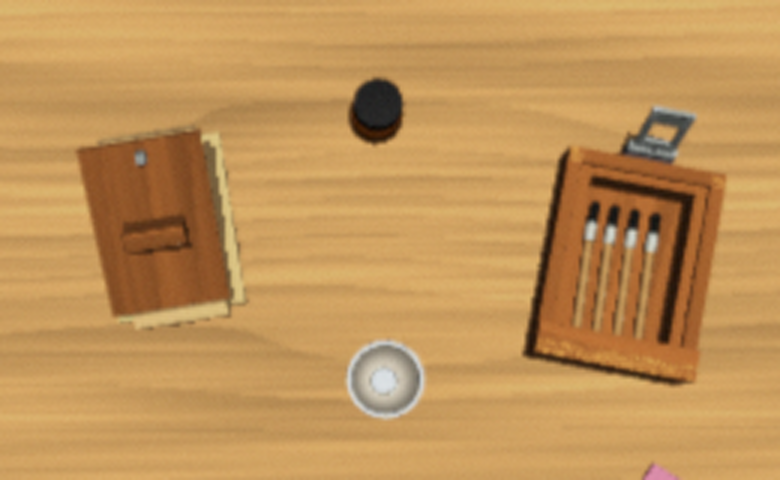

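View pics/crop_side0.png

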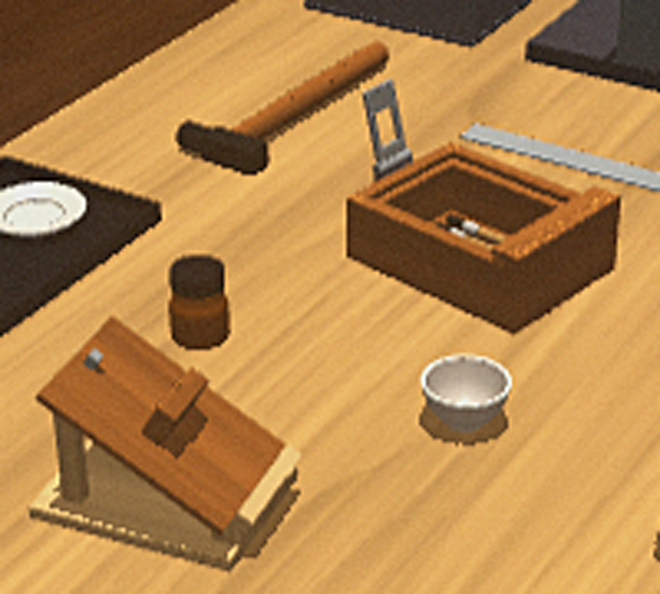

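Run:
```python
from h import *
P=np.load("pics/top0P.npy"); im=cv2.imread("pics/top0.png").astype(int)
np.set_printoptions(precision=4,suppress=True)
# table
m=(abs(P[...,0]-.52)<.03)&(abs(P[...,1]+.08)<.03); print("table z",np.nanmedian(P[m][:,2]))
# case
m=(P[...,0]>.35)&(P[...,0]<.62)&(P[...,1]>-.33)&(P[...,1]<-.14)
for lo,hi in((.045,.0625),(.0625,.08),(.045,.08),(.08,.2)):
    q=P[m&(P[...,2]>lo)&(P[...,2]<hi)]
    if len(q)<5: print(lo,len(q));continue
    r=cv2.minAreaRect(q[:,:2].astype(np.float32)*1000); print(lo,len(q),r,np.median(q[:,2]))
# lid
m=(P[...,0]>.4)&(P[...,0]<.64)&(P[...,1]>.1)&(P[...,1]<.28)&(P[...,2]>.02)
B,G,R=im[...,0],im[...,1],im[...,2]
print("col",im[215,260],im[235,270])
w=m&(B<90)&(G<120)
q=P[w]
rng=np.random.default_rng(0);best=0
for _ in range(500):
    a=q[rng.choice(len(q),3,False)]; n=np.cross(a[1]-a[0],a[2]-a[0]); 
    if np.linalg.norm(n)<1e-6: continue
    n/=np.linalg.norm(n); s=abs((q-a[0])@n)<.003
    if s.sum()>best: best=s.sum();S=s
for _ in range(4):
    c=q[S].mean(0); n=np.linalg.svd(q[S]-c,full_matrices=False)[2][2]; n*=np.sign(n[2]); S=abs((q-c)@n)<.003
print("n",n,np.degrees(np.arccos(n[2])),"c",c,S.sum(),len(q), "lean yaw",np.degrees(np.arctan2(n[1],n[0])))
ax=np.array([0,0,1])-n*n[2]; ax/=np.linalg.norm(ax); ay=np.cross(n,ax)
uv=np.stack([(q[S]-c)@ax,(q[S]-c)@ay],-1)*1000
r=cv2.minAreaRect(uv.astype(np.float32)); print(r); cc=c+(r[0][0]*ax+r[0][1]*ay)/1000; print("plate centre",cc,ax,ay)
h=(q-c)@n; b=q[(h>.02)]; print("bar",len(b),b.mean(0),h.max())
for n_,m in(("jar",(abs(P[...,0]-.63)<.06)&(abs(P[...,1])<.06)&(P[...,2]>.05)),("cup",(abs(P[...,0]-.41)<.06)&(abs(P[...,1]+.008)<.06)&(P[...,2]>.02))):
    q2=P[m]; print(n_,len(q2),cv2.minEnclosingCircle(q2[:,:2].astype(np.float32)*1000),np.median(q2[:,2]))
```

```text
table z 4.730275154884976e-06
0.045 1474 ((501.0518493652344, -210.23263549804688), (133.0654296875, 187.92355346679688), 78.47773742675781) 0.053936470650278526
0.0625 607 ((501.11309814453125, -209.46334838867188), (124.93748474121094, 193.4337615966797), 81.37137603759766) 0.06828950488907895
0.045 2081 ((502.5704345703125, -210.39080810546875), (133.4293212890625, 190.93161010742188), 78.50568389892578) 0.056014631115209004
0.08 116 ((600.2032470703125, -230.12704467773438), (34.21364974975586, 16.809864044189453), 77.27473449707031) 0.11330973970774036
col [ 42  85 144] [120 182 213]
n [-0.4955 -0.0746  0.8654] 30.07440679440593 c [0.5301 0.1827 0.0746] 1779 2313 lean yaw -171.43836784659229
((-3.252166748046875, 0.16048049926757812), (149.8404998779297, 99.61407470703125), 0.31162628531455994)
plate centre [0.5273 0.1824 0.073 ] [0.8557 0.1288 0.5011] [-0.1489  0.9889  0.    ]
bar 153 [0.5141 0.1801 0.0989] 0.03531917414482407
jar 225 ((630.583984375, -1.4221867322921753), 21.44443702697754) 0.06193241153445296
cup 247 ((401.95404052734375, -6.5026326179504395), 32.45968246459961) 0.03262651372346304
```

```bash
cat > plan.py <<'E'
import numpy as np, sys, json
from scipy.spatial.transform import Rotation as Rot, Slerp
# plan from commanded pose (cmd.json) to target; rounds with error feedback
def load():
    d=json.load(open("cmd.json")); return np.array(d["p"]),np.array(d["R"])
def save(p,R): json.dump(dict(p=list(p),R=np.array(R).tolist()),open("cmd.json","w"))
def apply(rows,p,R):
    for r in rows:
        p=p+R@np.array(r[:3])/1000; R=R@Rot.from_rotvec(r[3:6]).as_matrix()
    return p,R
def plan(p,R,p1,R1,n,grip,ds=.5,dr=.005,ease=True):
    sl=Slerp([0,1],Rot.from_matrix([R,R1])); rows=[]; p0=p.copy()
    for i in range(1,n+1):
        s=i/n
        if ease: s=.5*(s+(3*s*s-2*s**3))
        pt=p0+(p1-p0)*s; Rt=sl(s).as_matrix()
        t=np.round(R.T@(pt-p)*1000/ds)*ds; w=np.round(Rot.from_matrix(R.T@Rt).as_rotvec()/dr)*dr
        r=[float(round(v,4)) for v in (*t,*w)]+[grip]; rows.append([int(v) if v==int(v) else v for v in r])
        p,R=apply([r],p,R)
    print(json.dumps(rows).replace(" ",""))
    print("end",np.round(p,4),"resid mm",np.round((p-p1)*1000,2),"deg",np.degrees(Rot.from_matrix(R.T@R1).magnitude()).round(2),"max",np.abs(np.array(rows)).max(0))
    return p,R
def tool(yx,tilt=0):  # vertical tool, tool x yaw (deg)
    c,s=np.cos(np.radians(yx)),np.sin(np.radians(yx)); return np.array([[c,s,0],[s,-c,0],[0,0,-1]])
E
python3 - <<'E'
from plan import *
R=tool(13.97); p=np.array([.139,-.558,.177])
p,R=plan(p,R,np.array([.495,-.2,.30]),tool(78.5),24,60); save(p,R)
E
```

```text
[[10,-6,-3,0,0,-0.025,60],[12.5,-7,-3.5,0,0,-0.035,60],[14.5,-8,-4,0,0,-0.035,60],[16.5,-8,-4.5,0,0,-0.04,60],[18.5,-8,-4.5,0,0,-0.045,60],[20,-7.5,-5.5,0,0,-0.05,60],[22,-7,-5.5,0,0,-0.05,60],[23,-6.5,-6,0,0,-0.055,60],[24.5,-5,-6,0,0,-0.055,60],[25.5,-4,-6.5,0,0,-0.055,60],[26,-2.5,-6,0,0,-0.06,60],[26,-1,-6.5,0,0,-0.06,60],[26.5,0.5,-6.5,0,0,-0.055,60],[26,2,-6,0,0,-0.06,60],[25,3.5,-6.5,0,0,-0.055,60],[24.5,4.5,-6,0,0,-0.06,60],[23.5,6,-6,0,0,-0.05,60],[22,7,-5.5,0,0,-0.05,60],[20.5,7.5,-5.5,0,0,-0.05,60],[18.5,7.5,-4.5,0,0,-0.045,60],[16.5,8,-4.5,0,0,-0.04,60],[14.5,7.5,-4,0,0,-0.04,60],[12,7.5,-3.5,0,0,-0.03,60],[10,6,-3,0,0,-0.025,60]]
end [ 0.4949 -0.2002  0.3   ] resid mm [-0.09 -0.2   0.  ] deg 0.07 max [26.5   8.    6.5   0.    0.    0.06 60.  ]
```

Emit:
move_arm --pt "10 -6 -3 0 0 -0.025 60" --pt "12.5 -7 -3.5 0 0 -0.035 60" --pt "14.5 -8 -4 0 0 -0.035 60" --pt "16.5 -8 -4.5 0 0 -0.04 60" --pt "18.5 -8 -4.5 0 0 -0.045 60" --pt "20 -7.5 -5.5 0 0 -0.05 60" --pt "22 -7 -5.5 0 0 -0.05 60" --pt "23 -6.5 -6 0 0 -0.055 60" --pt "24.5 -5 -6 0 0 -0.055 60" --pt "25.5 -4 -6.5 0 0 -0.055 60" --pt "26 -2.5 -6 0 0 -0.06 60" --pt "26 -1 -6.5 0 0 -0.06 60"

```text
clock: 1.15
tool_pos: [0.3183, -0.3766, 0.2397]
tool_rot: [[0.686, 0.728, 0.001], [0.728, -0.686, -0.0], [0.0, 0.001, -1.0]]
ft_force: [0.6, 0.3, 0.1]
grip_width: 0.0598
```

Emit:
move_arm --pt "26.5 0.5 -6.5 0 0 -0.055 60" --pt "26 2 -6 0 0 -0.06 60" --pt "25 3.5 -6.5 0 0 -0.055 60" --pt "24.5 4.5 -6 0 0 -0.06 60" --pt "23.5 6 -6 0 0 -0.05 60" --pt "22 7 -5.5 0 0 -0.05 60" --pt "20.5 7.5 -5.5 0 0 -0.05 60" --pt "18.5 7.5 -4.5 0 0 -0.045 60" --pt "16.5 8 -4.5 0 0 -0.04 60" --pt "14.5 7.5 -4 0 0 -0.04 60" --pt "12 7.5 -3.5 0 0 -0.03 60" --pt "10 6 -3 0 0 -0.025 60"

```text
clock: 2.15
tool_pos: [0.4954, -0.1976, 0.3013]
tool_rot: [[0.195, 0.981, 0.001], [0.981, -0.195, -0.0], [0.0, 0.001, -1.0]]
ft_force: [-0.3, 0.5, 0.7]
grip_width: 0.06
```

```bash
cat > snap.py <<'E'
import sys
from rig import bot, read_camera, get_calibration
from h import *
def snap(c,tag):
    K=get_calibration(c); p,d=read_camera(c); z={k:np.array(v) for k,v in K.items()}
    cv2.imwrite(f"pics/{c}{tag}.png",p[:,:,::-1]); np.savez(f"pics/{c}{tag}cal.npz",**z)
    P=cloud(d,z["camera_matrix"],z["R"],z["t"]); np.save(f"pics/{c}{tag}P.npy",P); return p,P
if __name__=="__main__":
    for c in sys.argv[2:]: snap(c,sys.argv[1])
    o=bot.observe(); print(o["clock"],np.round(o["tool_pos"],4),np.round(o["tool_rot"],4).tolist(),np.round(o["joints"],1),o["ft_force"],o["grip_width"])
E
python3 snap.py 1 wrist
```

```text
2.2 [ 0.4967 -0.1967  0.3018] [[0.1937, 0.9811, 0.0029], [0.9811, -0.1937, 0.0007], [0.0012, 0.0027, -1.0]] [-31.    2.8  83.9   0.1  93.1 -19.8] [-0.12503318  0.27312562 -0.04890411] 0.060119434039462176
```

View pics/wrist1.png

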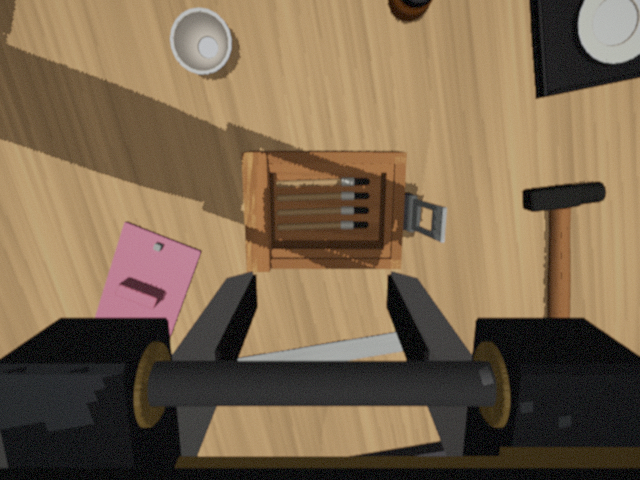

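The case shows at (245–406, 152–272), with the lip on its left side and the hasp at (425,215), leaning outwards. I fit the case frame from this close view.

```bash
cat > fitbox.py <<'E'
from h import *
import sys
from scipy.optimize import minimize
def fit(tag,cam="wrist"):
    P=np.load(f"pics/{cam}{tag}P.npy")
    m=(abs(P[...,0]-.5)<.12)&(abs(P[...,1]+.21)<.11)
    rim=P[m&(P[...,2]>.052)&(P[...,2]<.0615)]; lip=P[m&(P[...,2]>.0635)&(P[...,2]<.075)]
    print(cam,tag,"n",len(rim),len(lip),"z",np.median(rim[:,2]),np.median(lip[:,2]))
    a0=cv2.minAreaRect(np.vstack([rim,lip])[:,:2].astype(np.float32)*1000)
    best=None
    for a in np.radians(np.arange(-16,-7,.1)):
        c,s=np.cos(a),np.sin(a); ex=np.array([c,s]); ey=np.array([-s,c])
        q=np.vstack([rim,lip])[:,:2]; l=q@ey; L=q@ex
        # side walls edges: robust percentiles of outer extents along slices
        k=(L>np.percentile(L,10))&(L<np.percentile(L,85))
        lo=[];hi=[]
        for b in np.linspace(np.percentile(L,10),np.percentile(L,85),30):
            kk=abs(L-b)<.003
            if kk.sum()>3: lo.append(l[kk].min());hi.append(l[kk].max())
        sc=np.std(lo)+np.std(hi)
        if best is None or sc<best[0]: best=(sc,a,np.median(lo),np.median(hi),ex,ey)
    sc,a,lo,hi,ex,ey=best
    L=np.vstack([lip])[:,:2]@ex; ll=lip[:,:2]@ey
    fr=[];bk=[]
    for b in np.linspace(lo+.015,hi-.015,20):
        kk=abs(ll-b)<.003
        if kk.sum()>2: fr.append(L[kk].min());bk.append(L[kk].max())
    # hasp-side outer edge away from hinge (|y|>25mm)
    mid=(lo+hi)/2; rl=rim[:,:2]@ey-mid; rL=rim[:,:2]@ex; far=[]
    for b in list(np.linspace(-.055,-.03,8))+list(np.linspace(.03,.055,8)):
        kk=abs(rl-b)<.003
        if kk.sum()>2: far.append(rL[kk].max())
    f,b,F=np.median(fr),np.median(bk),np.median(far)
    print("yaw",np.degrees(a),"width y",hi-lo,"lip front..back",b-f,"length",F-f,"std",np.std(fr),np.std(far))
    cx=(F+f)/2; print("centre",cx*ex+mid*ey, "from lip front+88",(f+.088)*ex+mid*ey,"from lip edge+62",(b+.062)*ex+mid*ey)
if __name__=="__main__":
    fit("1"); fit("0","top")
E
python3 fitbox.py; python3 -c "
from rig import bot
o=bot.observe();print(o['clock'],o['tool_pos'])"
```

```text
wrist 1 n 4208 3186 z 0.055247686689238636 0.06718174672483937
yaw -11.300000000000017 width y 0.13133093128178672 lip front..back 0.025966920439533192 length 0.17556608738304896 std 0.00024388007613340137 0.000312182175702943
centre [ 0.496478   -0.21004075] from lip front+88 [ 0.49669075 -0.21008326] from lip edge+62 [ 0.49665831 -0.21007678]
top 0 n 988 631 z 0.055668033671691305 0.06825849599268344
yaw -11.600000000000016 width y 0.13105219311688243 lip front..back 0.025752572272494112 length 0.17508599621027754 std 0.0006314899935804888 0.0007795671300007796
centre [ 0.49541577 -0.20871194] from lip front+88 [ 0.49586344 -0.20880383] from lip edge+62 [ 0.49562106 -0.20875408]
2.2 [ 0.49671627 -0.19669416  0.30177511]
```

Run:
```python
from plan import *
p,R=load()
a=np.radians(8.5);t=np.radians(30)
lx=np.array([np.cos(a)*np.cos(t),np.sin(a)*np.cos(t),np.sin(t)]); ly=np.array([-np.sin(a),np.cos(a),0]); n=np.cross(lx,ly)
R1=np.stack([ly,lx,-n],1); tgt=np.array([.5273,.1824,.073])+n*.110
print(tgt)
p,R=plan(p,R,tgt,R1,22,60); save(p,R)
```

```text
[0.47290413 0.17427048 0.16826279]
[[9.5,-2.5,3.5,-0.015,0,-0.01,60],[11,-3,4,-0.015,0.005,-0.01,60],[13.5,-3.5,4.5,-0.02,0.005,-0.01,60],[15,-3.5,5.5,-0.02,0,-0.015,60],[16.5,-4,6,-0.025,0.005,-0.015,60],[17.5,-4.5,6,-0.025,0.005,-0.02,60],[18.5,-4,6.5,-0.025,0.005,-0.015,60],[20,-4.5,7,-0.025,0.005,-0.02,60],[20,-4,7,-0.03,0.005,-0.015,60],[21,-4.5,7,-0.03,0.005,-0.02,60],[21,-4,7.5,-0.03,0.005,-0.02,60],[21,-3.5,7,-0.03,0.005,-0.02,60],[20.5,-4,7,-0.03,0.005,-0.02,60],[20.5,-3,7,-0.025,0.005,-0.02,60],[20,-3,7,-0.03,0.005,-0.015,60],[19,-3,6.5,-0.025,0.005,-0.02,60],[18,-2.5,6,-0.025,0.005,-0.015,60],[17,-2,6,-0.025,0.005,-0.015,60],[15,-2,5,-0.02,0.005,-0.015,60],[13.5,-1.5,5,-0.02,0,-0.01,60],[12,-1,4,-0.015,0.005,-0.015,60],[9.5,-1,3.5,-0.015,0,-0.005,60]]
end [0.4731 0.1742 0.1682] resid mm [ 0.24 -0.03 -0.09] deg 0.18 max [2.1e+01 4.5e+00 7.5e+00 3.0e-02 5.0e-03 2.0e-02 6.0e+01]
```

Emit:
move_arm --pt "9.5 -2.5 3.5 -0.015 0 -0.01 60" --pt "11 -3 4 -0.015 0.005 -0.01 60" --pt "13.5 -3.5 4.5 -0.02 0.005 -0.01 60" --pt "15 -3.5 5.5 -0.02 0 -0.015 60" --pt "16.5 -4 6 -0.025 0.005 -0.015 60" --pt "17.5 -4.5 6 -0.025 0.005 -0.02 60" --pt "18.5 -4 6.5 -0.025 0.005 -0.015 60" --pt "20 -4.5 7 -0.025 0.005 -0.02 60" --pt "20 -4 7 -0.03 0.005 -0.015 60" --pt "21 -4.5 7 -0.03 0.005 -0.02 60" --pt "21 -4 7.5 -0.03 0.005 -0.02 60" --pt "21 -3.5 7 -0.03 0.005 -0.02 60"

```text
clock: 3.2
tool_pos: [0.4818, 0.0097, 0.2268]
tool_rot: [[0.006, 0.957, 0.291], [1.0, -0.012, 0.019], [0.022, 0.29, -0.957]]
ft_force: [-0.3, -0.6, 0.1]
grip_width: 0.0602
```

Emit:
move_arm --pt "20.5 -4 7 -0.03 0.005 -0.02 60" --pt "20.5 -3 7 -0.025 0.005 -0.02 60" --pt "20 -3 7 -0.03 0.005 -0.015 60" --pt "19 -3 6.5 -0.025 0.005 -0.02 60" --pt "18 -2.5 6 -0.025 0.005 -0.015 60" --pt "17 -2 6 -0.025 0.005 -0.015 60" --pt "15 -2 5 -0.02 0.005 -0.015 60" --pt "13.5 -1.5 5 -0.02 0 -0.01 60" --pt "12 -1 4 -0.015 0.005 -0.015 60" --pt "9.5 -1 3.5 -0.015 0 -0.005 60" --pt "0 0 0 0 0 0 60" --pt "0 0 0 0 0 0 60"

```text
clock: 4.2
tool_pos: [0.472, 0.1746, 0.1682]
tool_rot: [[-0.147, 0.856, 0.495], [0.989, 0.128, 0.073], [-0.001, 0.5, -0.866]]
ft_force: [-0.5, -0.3, 0.7]
grip_width: 0.0598
```

```bash
python3 snap.py 2 wrist; python3 -c "
from plan import *
p,R=load();print(p,R)"
```

```text
4.25 [0.4727 0.1742 0.1688] [[-0.1461, 0.8559, 0.4961], [0.9893, 0.1269, 0.0723], [-0.0011, 0.5014, -0.8652]] [ 11.6 -18.2 124.   -2.4  44.3   4.5] [-0.0800463  -0.4067957   0.98361013] 0.060029915626990754
[0.47313914 0.17424057 0.16817379] [[-1.45295842e-01  8.56007054e-01  4.96126034e-01]
 [ 9.89387907e-01  1.26128677e-01  7.21327019e-02]
 [-8.29618836e-04  5.01341680e-01 -8.65249000e-01]]
```

View pics/wrist2.png

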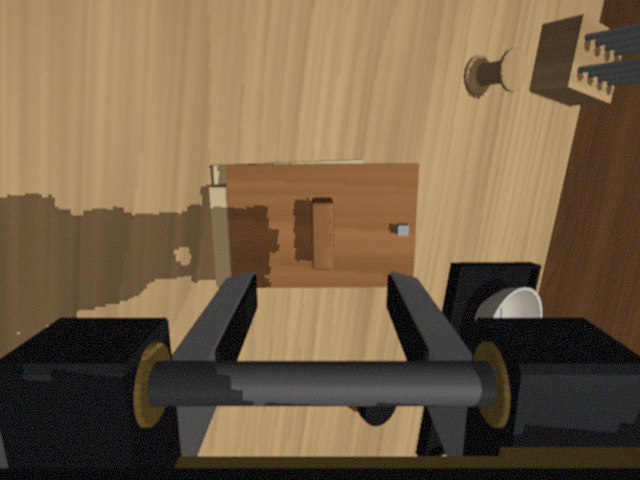

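The bar appears upright at (322,232) between the fingers, and the plate at (222–418, 163–288) is nearly square to the image axes. I measure it in tool axes.

```bash
cat > fitlid.py <<'E'
from h import *
def fitlid(tag,centre,rad=.12,zmin=.02,cam="wrist"):
    P=np.load(f"pics/{cam}{tag}P.npy"); im=cv2.imread(f"pics/{cam}{tag}.png").astype(int)
    hsv=cv2.cvtColor(im.astype(np.uint8),cv2.COLOR_BGR2HSV)
    w=(np.linalg.norm(P-centre,axis=-1)<rad)&(P[...,2]>zmin)
    q=P[w]; rng=np.random.default_rng(0);best=0
    for _ in range(500):
        a=q[rng.choice(len(q),3,False)]; n=np.cross(a[1]-a[0],a[2]-a[0])
        if np.linalg.norm(n)<1e-7: continue
        n/=np.linalg.norm(n); s=abs((q-a[0])@n)<.002
        if s.sum()>best: best=s.sum();S=s
    for _ in range(4):
        c=q[S].mean(0); n=np.linalg.svd(q[S]-c,full_matrices=False)[2][2]; n*=np.sign(n[2]); S=abs((q-c)@n)<.0025
    return q,S,c,n
if __name__=="__main__":
    np.set_printoptions(precision=4,suppress=True)
    q,S,c,n=fitlid("2",np.array([.52,.181,.08]))
    print("n",n,np.degrees(np.arccos(n[2])),np.degrees(np.arctan2(-n[1],-n[0])),S.sum(),len(q))
    ax=np.array([0,0,1])-n*n[2]; ax/=np.linalg.norm(ax); ay=np.cross(n,ax)
    uv=lambda X:np.stack([(X-c)@ax,(X-c)@ay],-1)*1000
    r=cv2.minAreaRect(uv(q[S]).astype(np.float32)); print(r)
    cc=c+(r[0][0]*ax+r[0][1]*ay)/1000; print("plate top centre",cc)
    h=(q-c)@n; b=q[(h>.027)&(h<.036)]; rb=cv2.minAreaRect(uv(b).astype(np.float32)); print("bar top",len(b),rb,np.median(h[h>.027]))
    bc=c+(rb[0][0]*ax+rb[0][1]*ay)/1000; print("bar centre at plate",bc); print("ax",ax,"ay",ay)
E
python3 fitlid.py
```

```text
n [-0.4942 -0.0764  0.866 ] 30.002032140883337 8.7944731088574 20795 24082
((-4.94488525390625, -4.197200775146484), (160.5658416748047, 100.74209594726562), 0.08012361079454422)
plate top centre [0.5219 0.181  0.0688]
bar top 1467 ((0.9845833778381348, -3.658733367919922), (15.739983558654785, 49.443050384521484), 0.18190331757068634) 0.02988775023615369
bar centre at plate [0.5269 0.1823 0.0717]
ax [0.8558 0.1324 0.5   ] ay [-0.1529  0.9882  0.    ]
```

Run:
```python
from plan import *
p,R=load()
n=np.array([-.4942,-.0764,.866]);lx=np.array([.8558,.1324,.5]);ly=np.array([-.1529,.9882,0])
R1=np.stack([ly,lx,-n],1); tgt=np.array([.5269,.1823,.0717])+n*.0115
p,R=plan(p,R,tgt,R1,10,60); save(p,R)
```

```text
[[0,0,6.5,0,0,0,60],[0,0,8.5,0,0,0,60],[0,-0.5,10.5,0,0,0,60],[0,0,12,0,0,0,60],[0,0,12,0,0,-0.005,60],[0,-0.5,12.5,0,0.005,0,60],[0,0,11.5,0,0,0,60],[0,0,10.5,0,0,0,60],[0,0,9,0,0,0,60],[0,-0.5,6,0,0,0,60]]
end [0.5209 0.1814 0.0818] resid mm [-0.27 -0.05  0.1 ] deg 0.11 max [0.00e+00 5.00e-01 1.25e+01 0.00e+00 5.00e-03 5.00e-03 6.00e+01]
```

Emit:
move_arm --pt "0 0 6.5 0 0 0 60" --pt "0 0 8.5 0 0 0 60" --pt "0 -0.5 10.5 0 0 0 60" --pt "0 0 12 0 0 0 60" --pt "0 0 12 0 0 -0.005 60" --pt "0 -0.5 12.5 0 0.005 0 60" --pt "0 0 11.5 0 0 0 60" --pt "0 0 10.5 0 0 0 60" --pt "0 0 9 0 0 0 60" --pt "0 -0.5 6 0 0 0 60" --pt "0 0 0 0 0 0 60" --pt "0 0 0 0 0 0 60"

```text
clock: 5.25
tool_pos: [0.5206, 0.1809, 0.0814]
tool_rot: [[-0.151, 0.856, 0.494], [0.988, 0.131, 0.076], [0.001, 0.5, -0.866]]
ft_force: [-0.9, -0.5, -0.2]
grip_width: 0.0599
```

Emit:
move_arm --pt "0 0 0 0 0 0 30" --pt "0 0 0 0 0 0 12" --pt "0 0 0 0 0 0 12" --pt "0 0 0 0 0 0 12" --pt "0 0 0 0 0 0 12" --pt "0 0 0 0 0 0 12" --pt "0 0 0 0 0 0 12" --pt "0 0 0 0 0 0 12" --squeeze 35

```text
clock: 5.92
tool_pos: [0.5208, 0.1814, 0.0822]
tool_rot: [[-0.152, 0.855, 0.496], [0.988, 0.131, 0.077], [0.001, 0.501, -0.865]]
ft_force: [-0.9, -0.2, 0.1]
grip_width: 0.013
```

Emit:
move_arm --pt "0 0 0 0 0 0 0" --pt "0 0 0 0 0 0 0" --pt "0 0 0 0 0 0 0" --pt "0 0 0 0 0 0 0" --pt "0 0 -3 0 0 0 0" --pt "0 0 -5 0 0 0 0" --pt "0 0 -8 0 0 0 0" --pt "0 0 -8 0 0 0 0" --pt "0 0 -8 0 0 0 0" --pt "0 0 -8 0 0 0 0" --pt "0 0 -5 0 0 0 0" --pt "0 0 -5 0 0 0 0" --squeeze 35

```text
clock: 6.92
tool_pos: [0.4959, 0.1775, 0.1265]
tool_rot: [[-0.152, 0.855, 0.497], [0.988, 0.131, 0.077], [0.001, 0.502, -0.865]]
ft_force: [-0.2, -0.1, 0.1]
grip_width: 0.0004
```

```bash
python3 snap.py 3 wrist side
```

```text
7.0167 [0.4964 0.1777 0.1267] [[-0.1522, 0.8542, 0.4972], [0.9884, 0.1309, 0.0775], [0.0011, 0.5032, -0.8641]] [ 11.1 -11.  124.2  -1.9  36.7   3.5] [ 0.46146132 -1.09684654  0.63302269] 0.0006721270080078041
```

View pics/wrist3.png

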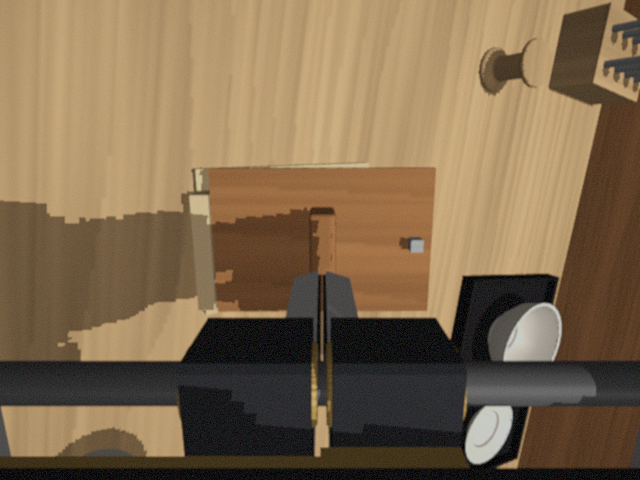

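View pics/side3.png

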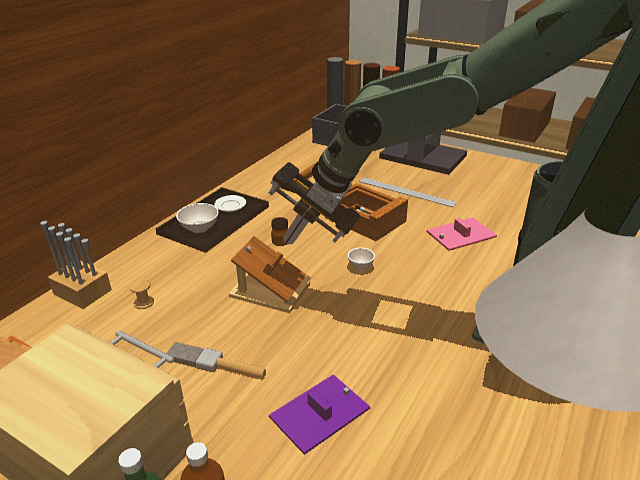

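The grasp missed: the fingers closed beside the bar's -y end, and the lid did not move. I check where the TCP projects in the pictures.

```bash
python3 - <<'E'
from h import *
from rig import bot
o=bot.observe(); p=np.array(o["tool_pos"]);R=np.array(o["tool_rot"])
for c in("wrist","side"):
    z=np.load(f"pics/{c}3cal.npz")
    for nm,o_ in(("tcp",[0,0,0]),("tip",[0,0,.008]),("gp",[0,0,-.011]),("back",[0,0,-.08])):
        print(c,nm,proj(p+R@np.array(o_),z["camera_matrix"],z["R"],z["t"]).round(1))
z=np.load("pics/wrist3cal.npz"); print("cam in tool",(R.T@(-z["R"].T@z["t"]-p)).round(4), (R.T@z["R"][2]).round(3))
P=np.load("pics/wrist3P.npy")
for v in (275,280,285,295,310): print(v,[ (R.T@(P[v,u]-p)).round(4).tolist() for u in (305,340)])
P=np.load("pics/side3P.npy")
for u,v in((290,240),(292,236),(300,225)): print((u,v),P[v,u].round(4),(R.T@(P[v,u]-p)).round(4))
E
python3 - <<'E'
import cv2
im=cv2.imread("pics/side3.png")[140:320,200:420]; cv2.imwrite("pics/crop_side3.png",cv2.resize(im,None,fx=3.3,fy=3.3,interpolation=cv2.INTER_CUBIC))
E
```

```text
wrist tcp [323.8 270.8]
wrist tip [323.8 266.2]
wrist gp [323.9 277.7]
wrist back [325.  344.6]
side tcp [281.2 250. ]
side tip [279.6 252.3]
side gp [283.3 246.8]
side back [297.5 225.8]
cam in tool [ 0.0681 -0.0012 -0.2071] [-0.238 -0.     0.971]
275 [[0.0091, -0.0085, -0.0336], [0.0092, 0.007, -0.034]]
280 [[0.0095, -0.0082, -0.0414], [0.0092, 0.0067, -0.0405]]
285 [[0.0085, -0.0081, -0.0448], [0.009, 0.0065, -0.046]]
295 [[0.009, -0.0076, -0.0573], [0.0093, 0.0059, -0.0581]]
310 [[0.0091, -0.007, -0.0719], [0.0093, 0.0053, -0.0724]]
(290, 240) [0.4709 0.1797 0.1615] [ 0.0059 -0.004  -0.0426]
(292, 236) [0.4626 0.1837 0.1762] [ 0.0112 -0.0031 -0.059 ]
(300, 225) [0.4438 0.1812 0.2068] [ 0.0116 -0.0041 -0.0951]
```

View pics/crop_side3.png

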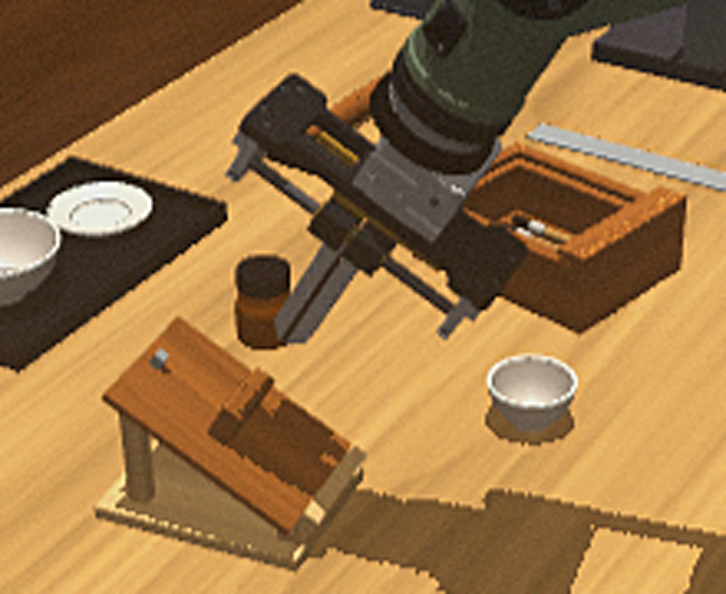

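Run:
```python
from h import *
from rig import bot
from plan import *
np.set_printoptions(precision=4,suppress=True)
z0=np.load("pics/wrist3cal.npz"); o=bot.observe(); p=np.array(o["tool_pos"]);R=np.array(o["tool_rot"])
# camera in tool (fixed)
Rct=z0["R"]@R; tct=z0["R"]@p+z0["t"]
for tag in("1","2","3"):
    z=np.load(f"pics/wrist{tag}cal.npz"); P=np.load(f"pics/wrist{tag}P.npy")
    C=P@z["R"].T+z["t"]; T=(C-tct)@Rct   # tool coords
    m=(abs(T[...,0])<.02)&(T[...,2]<.015)&(T[...,2]>-.12)&(abs(T[...,1])<.07)
    for s in(-1,1):
        q=T[m&(np.sign(T[...,1])==s)]; k=q[:,2]>q[:,2].max()-.004
        print(tag,s,len(q),"max z",q[:,2].max(),np.percentile(q[:,2],99.5),"near tip x,y range",q[k].min(0),q[k].max(0))
# side view: points near finger
z=np.load("pics/side3cal.npz");P=np.load("pics/side3P.npy"); T=(P-p)@R
m=(abs(T[...,0])<.02)&(abs(T[...,1])<.03)&(T[...,2]>-.12)&(T[...,2]<.02)
q=T[m]; print("side",len(q),np.sort(q[:,2])[-15:]); v,u=np.nonzero(m&(T[...,2]>-.05)); print(u.min(),u.max(),v.min(),v.max())
print(o["joints"])
```

```text
1 -1 5240 max z -0.02714841029091291 -0.029430900602847053 near tip x,y range [-0.008  -0.0359 -0.0311] [ 0.0094 -0.031  -0.0271]
1 1 5253 max z -0.026998652929591926 -0.029160778584894676 near tip x,y range [-0.0078  0.0286 -0.031 ] [ 0.0096  0.0342 -0.027 ]
2 -1 5228 max z -0.027053182116437723 -0.029000376277740755 near tip x,y range [-0.0084 -0.0358 -0.031 ] [ 0.0098 -0.031  -0.0271]
2 1 5260 max z -0.027139823013437047 -0.02900350020084411 near tip x,y range [-0.0084  0.0285 -0.0311] [ 0.0095  0.0341 -0.0271]
3 -1 1848 max z -0.0273611186516779 -0.028365086383448215 near tip x,y range [-0.0074 -0.0073 -0.0314] [ 0.0094 -0.0001 -0.0274]
3 1 1345 max z -0.026838153912379686 -0.02911765118423278 near tip x,y range [ 0.0074  0.0004 -0.0308] [ 0.0099  0.0036 -0.0268]
side 386 [-0.0375 -0.0372 -0.0369 -0.0366 -0.0365 -0.0357 -0.0355 -0.0345 -0.0345
 -0.0339 -0.0338 -0.0334 -0.0328 -0.031  -0.0304]
283 297 234 243
[ 11.0751 -11.0496 124.1917  -1.8636  36.6757   3.5349]
```

The fingers show at tool z ≈ -0.029 m in all three wrist pictures and in the side view. That is about 37 mm shorter than stated, so they closed above the bar. The camera geometry checks out otherwise, so I plan with the measured tip and re-approach about 35 mm deeper, watching the force.

Run:
```python
from plan import *
p,R=load(); p,R=apply([[0,0,-50,0,0,0,0]],p,R)
n=np.array([-.4942,-.0764,.866]);lx=np.array([.8558,.1324,.5]);ly=np.array([-.1529,.9882,0])
R1=np.stack([ly,lx,-n],1); tgt=np.array([.5269,.1823,.0717])+n*-.0235
p,R=plan(p,R,tgt,R1,12,50); save(p,R)
```

```text
[[0,0,4.5,0,0,0,50],[0,0,6,0,0,0,50],[0,0,7,0,0,0,50],[0,0,8,0,0,0,50],[0,0,8.5,0,0,0,50],[0,0,8.5,0,0,0,50],[0,0,9,0,0,0,50],[0,0,8.5,0,0,0,50],[0,0,8,0,0,0,50],[0,0,7,0,0,0,50],[0,0,6,0,0,0,50],[0,0,4,0,0,0,50]]
end [0.5383 0.1841 0.0515] resid mm [-0.23 -0.03  0.13] deg 0.11 max [ 0.  0.  9.  0.  0.  0. 50.]
```

Emit:
move_arm --pt "0 0 0 0 0 0 50" --pt "0 0 0 0 0 0 50" --pt "0 0 4.5 0 0 0 50" --pt "0 0 6 0 0 0 50" --pt "0 0 7 0 0 0 50" --pt "0 0 8 0 0 0 50" --pt "0 0 8.5 0 0 0 50" --pt "0 0 8.5 0 0 0 50" --pt "0 0 9 0 0 0 50"

```text
clock: 7.77
tool_pos: [0.5217, 0.1815, 0.0796]
tool_rot: [[-0.152, 0.856, 0.495], [0.988, 0.131, 0.077], [0.001, 0.501, -0.866]]
ft_force: [-0.1, -0.5, 0.2]
grip_width: 0.0499
```

Emit:
move_arm --pt "0 0 8.5 0 0 0 50" --pt "0 0 8 0 0 0 50" --pt "0 0 7 0 0 0 50" --pt "0 0 6 0 0 0 50" --pt "0 0 0 0 0 0 50"

```text
clock: 8.18
tool_pos: [0.5358, 0.1836, 0.0538]
tool_rot: [[-0.152, 0.856, 0.494], [0.988, 0.131, 0.077], [0.001, 0.5, -0.866]]
ft_force: [-0.2, -0.2, 1.1]
grip_width: 0.0499
```

```bash
python3 snap.py 4 wrist side
python3 - <<'E'
import cv2
im=cv2.imread("pics/side4.png")[140:320,200:420]; cv2.imwrite("pics/crop_side4.png",cv2.resize(im,None,fx=3.3,fy=3.3,interpolation=cv2.INTER_CUBIC))
E
```

```text
8.2833 [0.536  0.1837 0.0549] [[-0.152, 0.8556, 0.4948], [0.9884, 0.1311, 0.077], [0.001, 0.5008, -0.8656]] [ 10.8   2.4 122.4  -2.3  25.2   3.9] [-0.14073888 -0.35909903 -0.21129743] 0.05006643062531884
```

View pics/crop_side4.png

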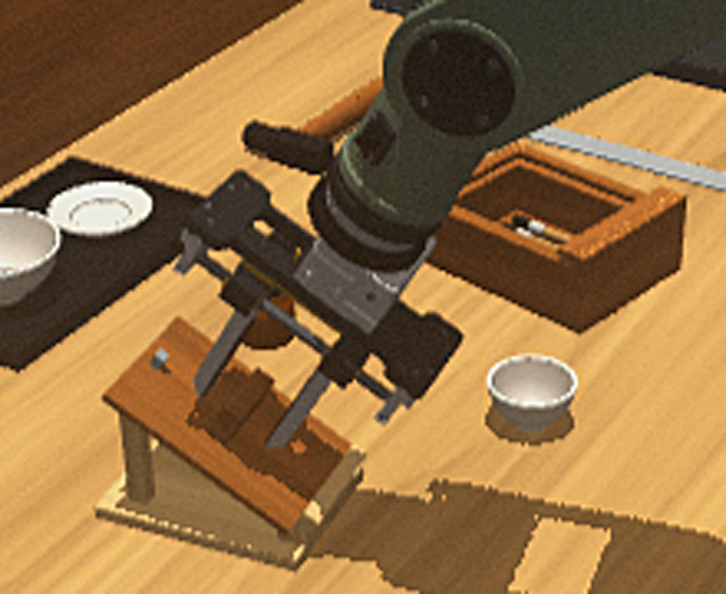

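View pics/wrist4.png

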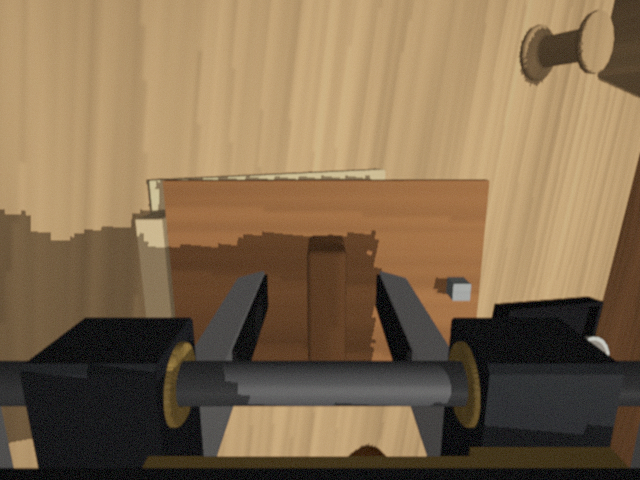

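The fingers now straddle the bar on both sides, clear of the plate and with no force. I go the last 4 mm and close.

Emit:
move_arm --pt "0 0 4 0 0 0 50" --pt "0 0 0 0 0 0 40" --pt "0 0 0 0 0 0 24" --pt "0 0 0 0 0 0 10" --pt "0 0 0 0 0 0 5" --pt "0 0 0 0 0 0 5" --pt "0 0 0 0 0 0 5" --pt "0 0 0 0 0 0 5" --pt "0 0 0 0 0 0 5" --squeeze 35

```text
clock: 9.03
tool_pos: [0.5386, 0.1842, 0.0523]
tool_rot: [[-0.152, 0.855, 0.496], [0.988, 0.131, 0.077], [0.001, 0.502, -0.865]]
ft_force: [0.6, 0.3, 1.4]
grip_width: 0.0157
```

Emit:
move_arm --pt "0 0 0 0 0 0 5" --pt "0 0 -3 0 0 0 5" --pt "0 0 -5 0 0 0 5" --pt "0 0 -8 0 0 0 5" --pt "0 0 -8 0 0 0 5" --pt "0 0 -8 0 0 0 5" --pt "0 0 -8 0 0 0 5" --pt "0 0 -5 0 0 0 5" --pt "0 0 -5 0 0 0 5" --pt "0 0 0 0 0 0 5"

```text
clock: 9.87
tool_pos: [0.5134, 0.1803, 0.0963]
tool_rot: [[-0.152, 0.854, 0.497], [0.988, 0.131, 0.077], [0.001, 0.503, -0.864]]
ft_force: [0.4, 0.6, -2.2]
grip_width: 0.0157
```

```bash
python3 snap.py 5 wrist side
python3 - <<'E'
import cv2
im=cv2.imread("pics/side5.png")[140:320,200:420]; cv2.imwrite("pics/crop_side5.png",cv2.resize(im,None,fx=3.3,fy=3.3,interpolation=cv2.INTER_CUBIC))
E
```

```text
9.9667 [0.5133 0.1802 0.0954] [[-0.152, 0.8551, 0.4957], [0.9884, 0.131, 0.0771], [0.001, 0.5017, -0.865]] [ 11.   -5.3 123.7  -2.   31.5   3.7] [-0.57219795 -0.0659671  -1.72913497] 0.015762581389090587
```

View pics/crop_side5.png

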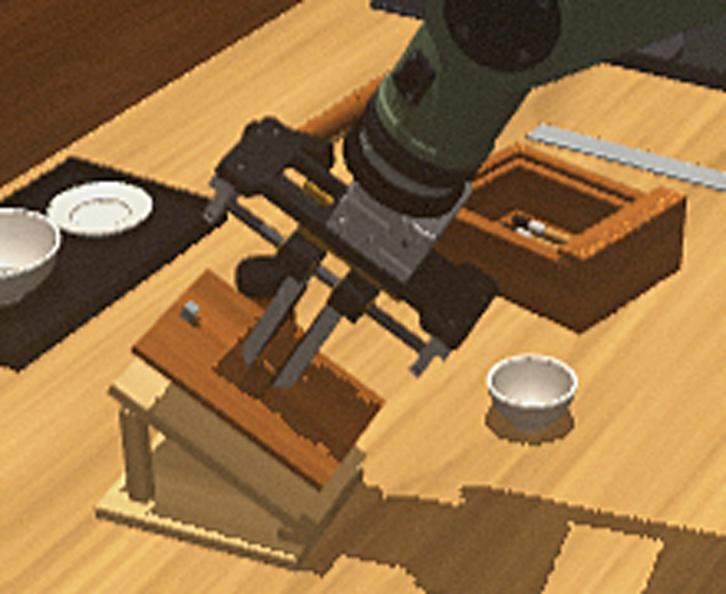

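View pics/wrist5.png

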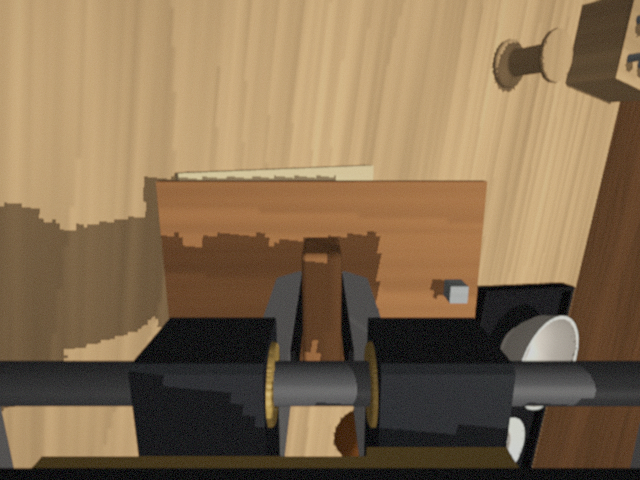

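The lid is lifted off the stand and held at a width of 15.7 mm. Next I measure the lid's pose in the tool frame and plan the transfer.

```bash
cat > inhand.py <<'E'
from h import *
import sys
Rct=tct=None
def toolcam():
    # fixed camera->tool from snapshot 3
    return np.load("toolcam.npz")
def lidintool(tag):
    k=toolcam(); z=np.load(f"pics/wrist{tag}cal.npz"); P=np.load(f"pics/wrist{tag}P.npy")
    C=P@z["R"].T+z["t"]; T=(C-k["t"])@k["R"]
    m=(T[...,0]>.01)&(T[...,0]<.06)&(abs(T[...,1])<.09)&(abs(T[...,2]+.024)<.03)
    q=T[m]; 
    S=np.ones(len(q),bool); c=np.median(q,0)
    rng=np.random.default_rng(0);best=0
    for _ in range(300):
        a=q[rng.choice(len(q),3,False)]; n=np.cross(a[1]-a[0],a[2]-a[0])
        if np.linalg.norm(n)<1e-7: continue
        n/=np.linalg.norm(n); s=abs((q-a[0])@n)<.0015
        if s.sum()>best: best=s.sum();S=s
    for _ in range(4):
        c=q[S].mean(0); n=np.linalg.svd(q[S]-c,full_matrices=False)[2][2]; n*=-np.sign(n[2]); S=abs((q-c)@n)<.002
    q=q[S]; hi=[];lo=[];top=[]
    for x in np.linspace(.012,.04,15):
        kk=abs(q[:,0]-x)<.0015
        if kk.sum()>20: lo.append((x,q[kk][:,1].min()));hi.append((x,q[kk][:,1].max()))
    for y in np.linspace(-.06,.06,25):
        kk=abs(q[:,1]-y)<.0015
        if kk.sum()>5: top.append((y,q[kk][:,0].max()))
    lo,hi,top=map(np.array,(lo,hi,top))
    print("n(tool)",n.round(4),"plate top z at origin",(c@n/n[2]).round(4))
    print("ends y",np.median(lo[:,1]).round(4),np.median(hi[:,1]).round(4),"+y edge x",np.median(top[:,1]).round(4),"slopes",np.polyfit(*top.T,1)[0].round(4),np.polyfit(*lo.T,1)[0].round(4),np.polyfit(*hi.T,1)[0].round(4))
if __name__=="__main__": lidintool(sys.argv[1])
E
python3 - <<'E'
from h import *
z0=np.load("pics/wrist3cal.npz")
p=np.array([.4964,.1777,.1267]);R=np.array([[-0.1522, 0.8542, 0.4972], [0.9884, 0.1309, 0.0775], [0.0011, 0.5032, -0.8641]])
np.savez("toolcam.npz",R=z0["R"]@R,t=z0["R"]@p+z0["t"])
E
python3 inhand.py 5
```

```text
n(tool) [ 6.0e-04  1.8e-03 -1.0e+00] plate top z at origin -0.0228
ends y -0.0755 0.0728 +y edge x 0.0496 slopes 0.0001 0.0055 0.0023
```

```bash
cat > boxplan.py <<'E'
from plan import *
BOX=np.array([.4966,-.2101,0.]); YAW=-11.35; ZOFF=0.0
LID=np.array([0,-.0013,-.0228])  # plate top centre in tool
def Rbox(yaw=None):
    a=np.radians(YAW if yaw is None else yaw); return np.array([[np.cos(a),-np.sin(a),0],[np.sin(a),np.cos(a),0],[0,0,1]])
def pose(ex,ez,tilt,ey=0.):  # mm; plain edge mid in box
    t=np.radians(tilt); lx=np.array([np.cos(t),0,np.sin(t)]); ly=np.array([0,1.,0]); n=np.cross(lx,ly)
    B=Rbox(); R=B@np.stack([ly,lx,-n],1)
    c=BOX+B@(np.array([ex,ey,ez])/1000+.074*lx+.003*n)
    return c-R@LID, R
E
python3 - <<'E'
from boxplan import *
p,R=load(); p,R=apply([[0,0,-50,0,0,0,0]],p,R); print(p)
p,R=plan(p,R,p+np.array([0,-.02,.075]),R,8,5)
pt,Rt=pose(-48,150,8); print("tgt",pt)
p,R=plan(p,R,pt,Rt,24,5); save(p,R)
E
```

```text
[0.51351386 0.18021432 0.09474074]
[[-1.5,3,-5.5,0,0,0,5],[-2.5,4,-8,0,0,0,5],[-3,5,-9.5,0,0,0,5],[-3,5.5,-10,0,0,0,5],[-3,5.5,-10.5,0,0,0,5],[-2.5,5,-9.5,0,0,0,5],[-2.5,4,-8,0,0,0,5],[-1.5,3,-5.5,0,0,0,5]]
end [0.5135 0.1604 0.1698] resid mm [-0.04  0.19  0.07] deg 0.0 max [ 3.   5.5 10.5  0.   0.   0.   5. ]
tgt [ 0.52534936 -0.21587078  0.14087243]
[[-8.5,-1.5,0,0.01,-0.005,0.01,5],[-11,-1,0,0.01,0,0.005,5],[-12,-1.5,0.5,0.01,-0.005,0.015,5],[-13.5,-2,0,0.015,-0.005,0.01,5],[-15,-1.5,0.5,0.015,-0.005,0.015,5],[-16,-1,0.5,0.015,-0.005,0.015,5],[-17.5,-1.5,0.5,0.02,-0.005,0.015,5],[-17.5,-1,1,0.02,-0.005,0.015,5],[-19,-0.5,1,0.015,-0.005,0.015,5],[-19,-0.5,1,0.02,-0.005,0.015,5],[-19.5,0,1,0.02,-0.005,0.02,5],[-19.5,0,1.5,0.02,-0.01,0.015,5],[-19.5,0.5,1.5,0.02,-0.005,0.02,5],[-19.5,1,1.5,0.02,-0.005,0.015,5],[-19,1.5,1.5,0.02,-0.005,0.02,5],[-18.5,1.5,1.5,0.02,-0.005,0.015,5],[-18,2,2,0.015,-0.005,0.015,5],[-17,2,1.5,0.02,-0.01,0.015,5],[-16,2.5,1.5,0.015,-0.005,0.015,5],[-14.5,2,1.5,0.015,0,0.015,5],[-13.5,2.5,1.5,0.015,-0.005,0.01,5],[-12,2.5,1,0.01,-0.005,0.01,5],[-10.5,2,1.5,0.01,-0.005,0.01,5],[-8.5,1.5,0.5,0.01,0,0.01,5]]
end [ 0.5251 -0.2159  0.1411] resid mm [-0.26 -0.01  0.2 ] deg 0.15 max [1.95e+01 2.50e+00 2.00e+00 2.00e-02 1.00e-02 2.00e-02 5.00e+00]
```

Emit:
move_arm --pt "-1.5 3 -5.5 0 0 0 5" --pt "-2.5 4 -8 0 0 0 5" --pt "-3 5 -9.5 0 0 0 5" --pt "-3 5.5 -10 0 0 0 5" --pt "-3 5.5 -10.5 0 0 0 5" --pt "-2.5 5 -9.5 0 0 0 5" --pt "-2.5 4 -8 0 0 0 5" --pt "-1.5 3 -5.5 0 0 0 5"

```text
clock: 10.63
tool_pos: [0.5141, 0.1601, 0.1721]
tool_rot: [[-0.152, 0.854, 0.497], [0.988, 0.131, 0.077], [0.001, 0.503, -0.864]]
ft_force: [-0.7, 0.6, -2.1]
grip_width: 0.0156
```

Emit:
move_arm --pt "-8.5 -1.5 0 0.01 -0.005 0.01 5" --pt "-11 -1 0 0.01 0 0.005 5" --pt "-12 -1.5 0.5 0.01 -0.005 0.015 5" --pt "-13.5 -2 0 0.015 -0.005 0.01 5" --pt "-15 -1.5 0.5 0.015 -0.005 0.015 5" --pt "-16 -1 0.5 0.015 -0.005 0.015 5" --pt "-17.5 -1.5 0.5 0.02 -0.005 0.015 5" --pt "-17.5 -1 1 0.02 -0.005 0.015 5" --pt "-19 -0.5 1 0.015 -0.005 0.015 5" --pt "-19 -0.5 1 0.02 -0.005 0.015 5" --pt "-19.5 0 1 0.02 -0.005 0.02 5" --pt "-19.5 0 1.5 0.02 -0.01 0.015 5"

```text
clock: 11.63
tool_pos: [0.5187, -0.0293, 0.1549]
tool_rot: [[0.024, 0.945, 0.325], [1.0, -0.027, 0.007], [0.016, 0.325, -0.946]]
ft_force: [0.4, -0.0, -1.5]
grip_width: 0.0157
```

Emit:
move_arm --pt "-19.5 0.5 1.5 0.02 -0.005 0.02 5" --pt "-19.5 1 1.5 0.02 -0.005 0.015 5" --pt "-19 1.5 1.5 0.02 -0.005 0.02 5" --pt "-18.5 1.5 1.5 0.02 -0.005 0.015 5" --pt "-18 2 2 0.015 -0.005 0.015 5" --pt "-17 2 1.5 0.02 -0.01 0.015 5" --pt "-16 2.5 1.5 0.015 -0.005 0.015 5" --pt "-14.5 2 1.5 0.015 0 0.015 5" --pt "-13.5 2.5 1.5 0.015 -0.005 0.01 5" --pt "-12 2.5 1 0.01 -0.005 0.01 5" --pt "-10.5 2 1.5 0.01 -0.005 0.01 5" --pt "-8.5 1.5 0.5 0.01 0 0.01 5"

```text
clock: 12.63
tool_pos: [0.5248, -0.2167, 0.1411]
tool_rot: [[0.199, 0.97, 0.137], [0.98, -0.198, -0.026], [0.002, 0.139, -0.99]]
ft_force: [1.1, 0.7, -2.0]
grip_width: 0.0159
```

Emit:
move_arm --pt "0 0 0 0 0 0 5" --pt "0 0 0 0 0 0 5"

```text
clock: 12.8
tool_pos: [0.5249, -0.216, 0.1413]
tool_rot: [[0.199, 0.97, 0.138], [0.98, -0.197, -0.026], [0.002, 0.14, -0.99]]
ft_force: [0.1, -0.2, -1.6]
grip_width: 0.0156
```

```bash
python3 snap.py 6 wrist side; python3 inhand.py 6; python3 -c "
from plan import *
print(load())"
```

```text
12.9 [ 0.5247 -0.2153  0.1413] [[0.1979, 0.9705, 0.1377], [0.9802, -0.1963, -0.0256], [0.0022, 0.14, -0.9901]] [-33.1   6.9  99.    3.4  66.8 -22.8] [ 0.5504735   0.08197463 -2.96693479] 0.016007375728157986
n(tool) [ 7.0e-04  1.9e-03 -1.0e+00] plate top z at origin -0.0228
ends y -0.0755 0.0729 +y edge x 0.0496 slopes 0.0003 -0.0082 -0.0024
(array([ 0.52508639, -0.21587882,  0.1410675 ]), array([[ 0.19832917,  0.97037321,  0.1379905 ],
       [ 0.98013413, -0.19658659, -0.02628312],
       [ 0.00162264,  0.14046191, -0.99008475]]))
```

View pics/wrist6.png

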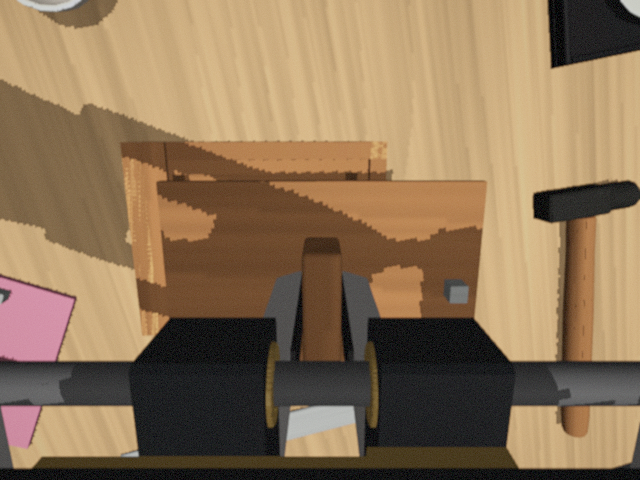

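View pics/side6.png

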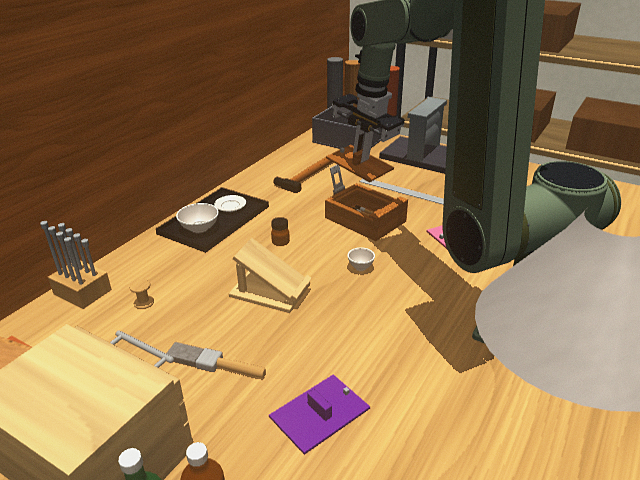

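The lid is held level above the case, and the stand is empty. In the wrist view the case's +y rim is at row 142–180 and the lip at column 122–165. I check the case frame again from this picture.

```bash
cat > chk.py <<'E'
from h import *; from boxplan import *
import sys
def chk(tag):
    P=np.load(f"pics/wrist{tag}P.npy"); B=(P-BOX)@Rbox()*1000
    rim=B[(B[...,2]>53)&(B[...,2]<61)&(abs(B[...,0])<120)&(B[...,1]>45)&(B[...,1]<80)]
    lip=B[(B[...,2]>64)&(B[...,2]<74)&(B[...,0]<-50)&(B[...,0]>-100)&(abs(B[...,1])<80)]
    e=[(x,rim[abs(rim[:,0]-x)<1.5][:,1].max()) for x in np.arange(-50,80,5) if (abs(rim[:,0]-x)<1.5).sum()>3]
    e=np.array(e); print("rim +y edge (66)",np.median(e[:,1]).round(2),"slope deg",np.degrees(np.polyfit(*e.T,1)[0]).round(2),"z",np.median(rim[:,2]).round(2),"rim x max (88)",rim[:,0].max().round(1))
    f=[];b=[]
    for y in np.arange(0,62,4):
        k=abs(lip[:,1]-y)<1.5
        if k.sum()>5: f.append((y,lip[k][:,0].min())); b.append((y,lip[k][:,0].max()))
    f,b=np.array(f),np.array(b)
    if len(f): print("lip front (-88)",np.median(f[:,1]).round(2),"back (-62)",np.median(b[:,1]).round(2),"slope",np.degrees(np.polyfit(f[:,0],f[:,1],1)[0]).round(2),"z",np.median(lip[:,2]).round(2))
chk(sys.argv[1])
E
python3 chk.py 6
```

```text
rim +y edge (66) 65.67 slope deg 0.28 z 55.3 rim x max (88) 87.9
lip front (-88) -88.18 back (-62) -69.14 slope 0.11 z 67.24
```

Run:
```python
from boxplan import *
p,R=load()
pt,Rt=pose(-50,58,8); p,R=plan(p,R,pt,Rt,12,5,dr=.002)
p1,R1=p,R
save(p,R)
pt,Rt=pose(-73.5,55,8); p,R=plan(p,R,pt,Rt,10,5,dr=.002)
```

```text
[[0,-1,4.5,0,0,0,5],[0,-1,6.5,0,0,0,5],[0,-1,7.5,0,0,0,5],[0,-1.5,8.5,0,0,0,5],[0,-1.5,9,0,0,0,5],[0,-1.5,9.5,0,0,0,5],[0,-1.5,9.5,0,0,-0.002,5],[0,-1.5,9,0,0,0,5],[0,-1,8.5,0.002,-0.002,0,5],[0,-1.5,7.5,0,0,0,5],[0,-1,6.5,0,0,0,5],[0,-0.5,4.5,0,0,0,5]]
end [ 0.5235 -0.2155  0.0489] resid mm [0.14 0.02 0.06] deg 0.05 max [0.0e+00 1.5e+00 9.5e+00 2.0e-03 2.0e-03 2.0e-03 5.0e+00]
[[0,-1.5,0,0,0,0,5],[0,-2,0,0,0,0,5],[0,-2.5,0,0,0,0,5],[0,-3,0,0,0,0,5],[0,-3,0,0,0,0,5],[0,-3,0,0,0,0,5],[0,-2.5,0,0,0,0,5],[0,-2.5,0,0,0,0,5],[0,-2.5,0,0,0,0,5],[0,-1.5,0,0,0,0,5]]
end [ 0.5002 -0.2108  0.0456] resid mm [-0.13  0.06 -0.26] deg 0.05 max [0. 3. 0. 0. 0. 0. 5.]
```

Emit:
move_arm --pt "0 -1 4.5 0 0 0 5" --pt "0 -1 6.5 0 0 0 5" --pt "0 -1 7.5 0 0 0 5" --pt "0 -1.5 8.5 0 0 0 5" --pt "0 -1.5 9 0 0 0 5" --pt "0 -1.5 9.5 0 0 0 5" --pt "0 -1.5 9.5 0 0 -0.002 5" --pt "0 -1.5 9 0 0 0 5" --pt "0 -1 8.5 0.002 -0.002 0 5" --pt "0 -1.5 7.5 0 0 0 5" --pt "0 -1 6.5 0 0 0 5" --pt "0 -0.5 4.5 0 0 0 5"

```text
clock: 13.9
tool_pos: [0.5229, -0.2152, 0.0482]
tool_rot: [[0.197, 0.971, 0.135], [0.98, -0.195, -0.027], [-0.0, 0.137, -0.991]]
ft_force: [-0.8, -0.6, -0.8]
grip_width: 0.0157
```

Emit:
move_arm --pt "0 0 0 0 0 0 5" --pt "0 0 0 0 0 0 5"

```text
clock: 14.07
tool_pos: [0.5233, -0.2155, 0.0491]
tool_rot: [[0.197, 0.971, 0.135], [0.98, -0.195, -0.028], [-0.001, 0.138, -0.99]]
ft_force: [0.3, 1.0, -1.5]
grip_width: 0.0154
```

```bash
python3 snap.py 7 wrist side; python3 chk.py 7; python3 inhand.py 7
python3 - <<'E'
from boxplan import *
from rig import bot
o=bot.observe(); p=np.array(o["tool_pos"]);R=np.array(o["tool_rot"])
c=p+R@LID; n=-R[:,2]; lx=R[:,1]; e=(Rbox().T@(c-.003*n-.074*lx-BOX)*1000); s=(Rbox().T@(c-.003*n+.074*lx-BOX)*1000); print("plain edge",e.round(2),"stud edge",s.round(2))
import cv2
im=cv2.imread("pics/side7.png")[90:260,290:470]; cv2.imwrite("pics/crop_side7.png",cv2.resize(im,None,fx=3.5,fy=3.5,interpolation=cv2.INTER_CUBIC))
E
```

```text
14.1667 [ 0.5238 -0.2158  0.0499] [[0.1967, 0.9709, 0.1366], [0.9805, -0.1946, -0.0285], [-0.001, 0.1395, -0.9902]] [-33.1  13.4 103.4   3.5  55.8 -23.5] [-0.24198007 -0.28033518 -1.41790876] 0.015868832055957783
rim +y edge (66) 65.79 slope deg -0.07 z 55.3 rim x max (88) 88.2
lip front (-88) -88.53 back (-62) -61.77 slope 0.07 z 67.24
n(tool) [ 6.0e-04  1.7e-03 -1.0e+00] plate top z at origin -0.0228
ends y -0.0881 0.0728 +y edge x 0.0496 slopes 0.0001 0.036 -0.2034
plain edge [-49.52  -0.21  58.96] stud edge [97.03 -0.17 79.61]
```

View pics/crop_side7.png

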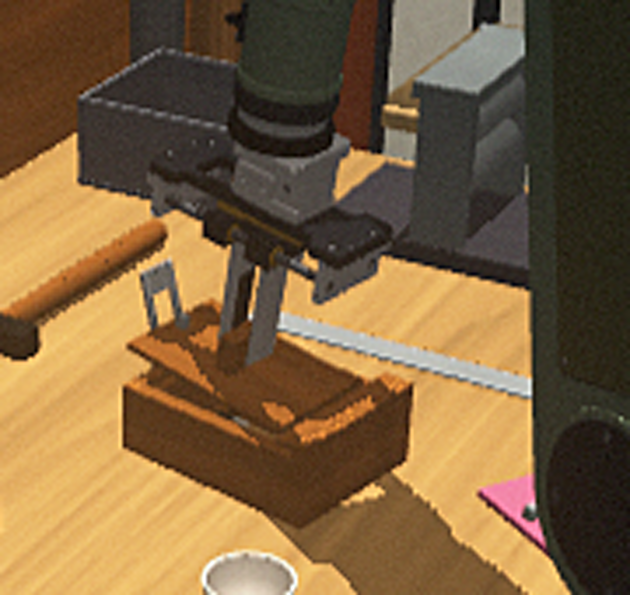

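View pics/wrist7.png

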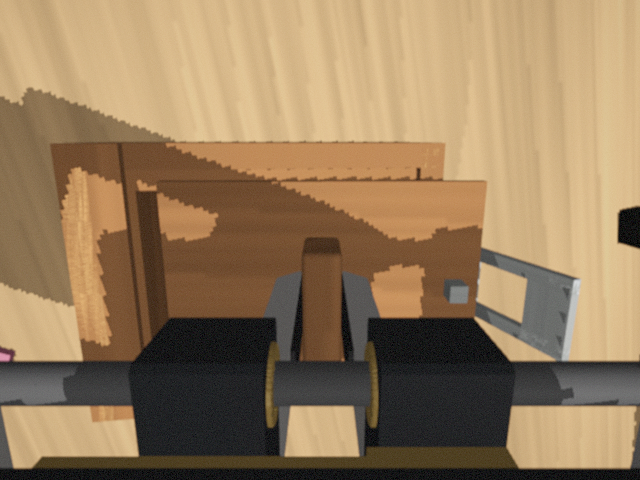

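The rim and lip agree with the plan to about 0.5 mm. The lid's plain edge is at x ≈ -49.5 and roughly 1 mm high, so I lower it 1.5 mm while sliding it under the lip.

Emit:
move_arm --pt "0 -1.5 0.5 0 0 0 5" --pt "0 -2 0.5 0 0 0 5" --pt "0 -2.5 0.5 0 0 0 5" --pt "0 -3 0 0 0 0 5" --pt "0 -3 0 0 0 0 5" --pt "0 -3 0 0 0 0 5" --pt "0 -1 0 0 0 0 5" --pt "0 0 0 0 0 0 5"

```text
clock: 14.83
tool_pos: [0.5076, -0.2122, 0.0455]
tool_rot: [[0.197, 0.971, 0.135], [0.98, -0.195, -0.028], [-0.0, 0.138, -0.99]]
ft_force: [0.1, 0.3, -1.8]
grip_width: 0.0157
```

```bash
cat > where.py <<'E'
from boxplan import *
from rig import bot
o=bot.observe(); p=np.array(o["tool_pos"]);R=np.array(o["tool_rot"])
c=p+R@LID; n=-R[:,2]; lx=R[:,1]; e=(Rbox().T@(c-.003*n-.074*lx-BOX)*1000); s=(Rbox().T@(c-.003*n+.074*lx-BOX)*1000); print(o["clock"],"plain edge",e.round(2),"stud edge",s.round(2),"F",np.round(o["ft_force"],1),"M",np.round(o["wrist_torque"],2))
E
python3 where.py
```

```text
14.8333 plain edge [-66.15   0.07  54.67] stud edge [8.043e+01 6.000e-02 7.512e+01] F [ 0.1  0.3 -1.8] M [-0.01  0.05 -0.08]
```

Free so far, with no contact force and the plain edge already 4 mm under the lip. I slide it the remaining 8 mm.

Emit:
move_arm --pt "0 -2 0 0 0 0 5" --pt "0 -2 0 0 0 0 5" --pt "0 -2 0 0 0 0 5" --pt "0 -1.5 0 0 0 0 5" --pt "0 0 0 0 0 0 5" --pt "0 0 0 0 0 0 5"

```text
clock: 15.33
tool_pos: [0.5006, -0.2109, 0.0445]
tool_rot: [[0.197, 0.971, 0.136], [0.98, -0.195, -0.028], [-0.001, 0.138, -0.99]]
ft_force: [-0.5, -0.4, -0.9]
grip_width: 0.0158
```

```bash
python3 where.py;python3 snap.py 8 wrist side; python3 chk.py 8;  python3 - <<'E'
from boxplan import *
p,R=load(); p,R=apply([[0,-16,1.5,0,0,0,5],[0,-7.5,0,0,0,0,5]],p,R); save(p,R); print(p)
pt,Rt=pose(-73.8,53.5,1.5); p,R=plan(p,R,pt,Rt,12,5,dr=.002)
E
```

```text
15.3333 plain edge [-7.321e+01 -1.000e-02  5.370e+01] stud edge [7.336e+01 1.000e-02 7.420e+01] F [-0.5 -0.4 -0.9] M [0.04 0.07 0.  ]
15.4333 [ 0.5008 -0.211   0.0446] [[0.1967, 0.971, 0.1358], [0.9805, -0.1947, -0.0279], [-0.0007, 0.1386, -0.9903]] [-34.1  11.3 106.8   3.7  54.6 -24.7] [-0.75153466  0.41821676 -1.19781511] 0.015697225879417822
rim +y edge (66) 65.82 slope deg -0.07 z 55.36 rim x max (88) 88.3
lip front (-88) -88.36 back (-62) -62.04 slope -0.03 z 67.26
[ 0.50091093 -0.21092658  0.04419391]
[[0,0,0.5,0.006,0,0,5],[0,-0.5,0.5,0.008,0,0,5],[0,0,0.5,0.008,0,0,5],[0,-0.5,1,0.012,0,0,5],[0,-0.5,0.5,0.01,0,0,5],[0,0,1,0.012,0,0,5],[0,-0.5,1,0.012,0,0,5],[0,-0.5,1,0.012,0,0,5],[0,0,0.5,0.01,0,0,5],[0,-0.5,1,0.01,0,0,5],[0,0,0.5,0.006,0,0,5],[0,0,0.5,0.006,0,0,5]]
end [ 0.4987 -0.2105  0.0355] resid mm [ 0.14  0.   -0.23] deg 0.06 max [0.    0.5   1.    0.012 0.    0.    5.   ]
```

View pics/wrist8.png

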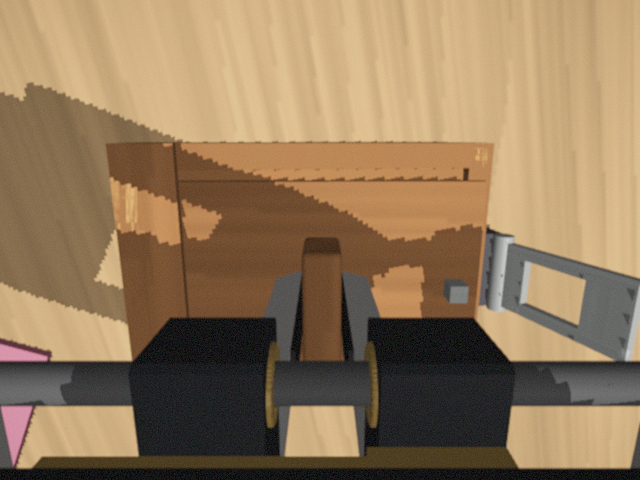

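The lid's left end is now hidden beneath the lip (column 180), so step 1 is met. I lower the stud edge.

Emit:
move_arm --pt "0 0 0.5 0.006 0 0 5" --pt "0 -0.5 0.5 0.008 0 0 5" --pt "0 0 0.5 0.008 0 0 5" --pt "0 -0.5 1 0.012 0 0 5" --pt "0 -0.5 0.5 0.01 0 0 5" --pt "0 0 1 0.012 0 0 5" --pt "0 -0.5 1 0.012 0 0 5" --pt "0 -0.5 1 0.012 0 0 5" --pt "0 0 0.5 0.01 0 0 5" --pt "0 -0.5 1 0.01 0 0 5" --pt "0 0 0.5 0.006 0 0 5" --pt "0 0 0.5 0.006 0 0 5"

```text
clock: 16.43
tool_pos: [0.4985, -0.2105, 0.0357]
tool_rot: [[0.197, 0.98, 0.026], [0.98, -0.197, -0.006], [-0.001, 0.026, -1.0]]
ft_force: [0.4, 1.7, -2.0]
grip_width: 0.0159
```

```bash
python3 where.py;python3 snap.py 9 wrist; python3 chk.py 9;  python3 - <<'E'
from boxplan import *
p,R=load(); p,R=apply([[0,0,0.5,0.006,0,0,5],[0,-0.5,0.5,0.008,0,0,5],[0,0,0.5,0.008,0,0,5],[0,-0.5,1,0.012,0,0,5],[0,-0.5,0.5,0.01,0,0,5],[0,0,1,0.012,0,0,5],[0,-0.5,1,0.012,0,0,5],[0,-0.5,1,0.012,0,0,5],[0,0,0.5,0.01,0,0,5],[0,-0.5,1,0.01,0,0,5],[0,0,0.5,0.006,0,0,5],[0,0,0.5,0.006,0,0,5]],p,R); save(p,R); print(p)
pt,Rt=pose(-74,52.5,0); p,R=plan(p,R,pt,Rt,6,5,dr=.002)
E
```

```text
16.4333 plain edge [-73.87   0.    53.48] stud edge [7.408e+01 3.000e-02 5.736e+01] F [ 0.4  1.7 -2. ] M [-0.02 -0.05 -0.03]
16.4833 [ 0.4987 -0.2105  0.0357] [[0.1966, 0.9801, 0.0257], [0.9805, -0.1966, -0.0058], [-0.0006, 0.0263, -0.9997]] [-32.4  16.  101.6   0.6  61.  -21.3] [-0.12660833 -0.13015733 -2.16714945] 0.015231625466830384
rim +y edge (66) 65.95 slope deg 0.0 z 55.55 rim x max (88) 88.2
lip front (-88) -88.58 back (-62) -61.82 slope -0.2 z 67.24
[ 0.49869767 -0.21048834  0.03545151]
[[0,0,0.5,0.004,0,0,5],[0,-0.5,0.5,0.004,0,0,5],[0,0,0.5,0.006,0,0,5],[0,0,0.5,0.004,0,0,5],[0,-0.5,0.5,0.006,0,0,5],[0,0,0,0.002,0,0,5]]
end [ 0.4978 -0.2103  0.0329] resid mm [-0.11  0.05  0.24] deg 0.07 max [0.    0.5   0.5   0.006 0.    0.    5.   ]
```

View pics/wrist9.png

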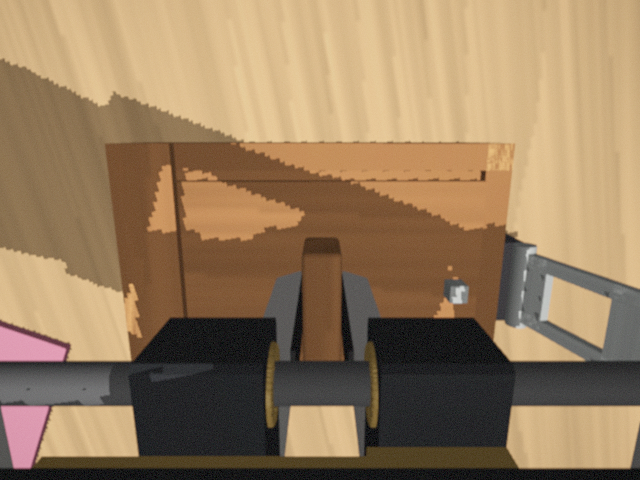

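Emit:
move_arm --pt "0 0 0.5 0.004 0 0 5" --pt "0 -0.5 0.5 0.004 0 0 5" --pt "0 0 0.5 0.006 0 0 5" --pt "0 0 0.5 0.004 0 0 5" --pt "0 -0.5 0.5 0.006 0 0 5" --pt "0 0 0 0.002 0 0 5" --pt "0 0 0 0 0 0 5"

```text
clock: 17.07
tool_pos: [0.4976, -0.2103, 0.0332]
tool_rot: [[0.197, 0.98, 0.001], [0.98, -0.197, -0.001], [-0.001, 0.001, -1.0]]
ft_force: [-0.6, -0.3, -1.4]
grip_width: 0.0158
```

```bash
python3 where.py
```

```text
17.0667 plain edge [-7.425e+01 -1.000e-02  5.299e+01] stud edge [7.375e+01 2.000e-02 5.310e+01] F [-0.6 -0.3 -1.4] M [-0.03 -0.08  0.02]
```

Flat by the numbers at nominal seat height, but still carrying its weight. I ease it down to contact.

Emit:
move_arm --pt "0 0 0.5 0 0 0 5" --pt "0 0 0.5 0 0 0 5" --pt "0 0 0 0 0 0 5" --pt "0 0 0 0 0 0 5"

```text
clock: 17.4
tool_pos: [0.4977, -0.2104, 0.033]
tool_rot: [[0.197, 0.98, 0.001], [0.98, -0.197, -0.001], [-0.001, 0.001, -1.0]]
ft_force: [-2.0, 1.4, 5.1]
grip_width: 0.0155
```

Contact: Fz went from -1.5 to +5 N and the height stopped at 33.0 mm. The lid rests on its ledges, so I release it and back straight up.

Emit:
move_arm --pt "0 0 0 0 0 0 5" --pt "0 0 0 0 0 0 14" --pt "0 0 0 0 0 0 18" --pt "0 0 0 0 0 0 30" --pt "0 0 0 0 0 0 36" --pt "0 0 0 0 0 0 36" --pt "0 0 -4 0 0 0 36" --pt "0 0 -8 0 0 0 36" --pt "0 0 -12 0 0 0 36" --pt "0 0 -15 0 0 0 36" --pt "0 0 -15 0 0 0 36" --pt "0 0 -15 0 0 0 36"

```text
clock: 18.4
tool_pos: [0.498, -0.2105, 0.1033]
tool_rot: [[0.197, 0.98, 0.002], [0.98, -0.197, -0.002], [-0.001, 0.002, -1.0]]
ft_force: [0.2, -0.9, 0.5]
grip_width: 0.0359
```

Emit:
move_arm --pt "0 0 -20 0 0 0 36" --pt "0 0 -20 0 0 0 36" --pt "0 0 -20 0 0 0 36" --pt "0 0 -20 0 0 0 36" --pt "0 0 -15 0 0 0 20" --pt "0 0 -10 0 0 0 5" --pt "0 0 -5 0 0 0 0" --pt "0 0 0 0 0 0 0" --pt "0 0 0 0 0 0 0"

```text
clock: 19.15
tool_pos: [0.4972, -0.21, 0.211]
tool_rot: [[0.197, 0.98, 0.0], [0.98, -0.197, -0.001], [-0.0, 0.001, -1.0]]
ft_force: [0.7, 0.8, 0.1]
grip_width: 0.0058
```

```bash
python3 snap.py 10 wrist; python3 chk.py 10;  python3 - <<'E'
from boxplan import *
P=np.load("pics/wrist10P.npy"); B=(P-BOX)@Rbox()*1000
for x in(-55,-40,-20,20,45,70): 
    k=(abs(B[...,0]-x)<3)&(abs(abs(B[...,1])-42)<4); print(x,k.sum(),np.nanmedian(B[k][:,2]).round(2),np.nanmedian(B[k&(B[...,1]>0)][:,2]).round(2))
k=(abs(B[...,0])<15)&(abs(B[...,1])<35)&(B[...,2]>80)&(B[...,2]<92); r=cv2=__import__("cv2"); print("bar",cv2.minAreaRect(B[k][:,:2].astype(np.float32)),np.median(B[k][:,2]))
k=(abs(B[...,0]-62)<9)&(abs(B[...,1])<12)&(B[...,2]>62)&(B[...,2]<70); print("stud",k.sum(),B[k].mean(0))
k=(B[...,0]>92)&(B[...,0]<150)&(abs(B[...,1])<25)&(B[...,2]>52); q=B[k]; print("hasp",len(q),q.min(0),q.max(0)); 
d=np.degrees(np.arctan2(q[:,2]-60,-(q[:,0]-96))); rr=np.hypot(q[:,2]-60,q[:,0]-96); print(np.median(d[rr>30]),rr.max())
E
```

```text
19.2 [ 0.4968 -0.2098  0.2103] [[0.1967, 0.9805, -0.0008], [0.9805, -0.1967, 0.0001], [-0.0, -0.0008, -1.0]] [-32.1   6.1  91.   -0.   83.  -20.7] [0.67298171 0.07980678 0.23876255] 0.00229429420456684
rim +y edge (66) 65.81 slope deg 0.02 z 55.28 rim x max (88) 88.1
lip front (-88) -87.83 back (-62) -62.07 slope 0.02 z 67.23
-55 114 55.27 55.25
-40 112 55.28 55.46
-20 111 55.42 55.34
20 120 55.32 55.26
45 121 55.32 55.39
70 116 55.25 55.21
bar ((0.8318438529968262, -0.2508354187011719), (49.734962463378906, 15.15325927734375), 89.75615692138672) 85.13716488482675
stud 91 [62.54928318 -0.08327375 65.02288333]
hasp 1896 [ 92.0951638  -19.85551372  52.36609025] [115.20852429  20.20795524 125.86814719]
102.89911865429649 67.55237674206869
```

View pics/wrist10.png

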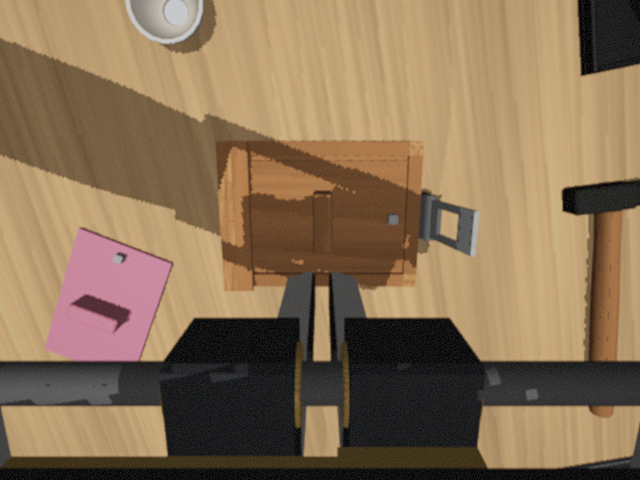

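The lid lies flush: plate and rim both read 55.3 mm everywhere, and the bar sits at (0.8, -0.3) mm. The hasp stands at about 103°. I plan a fingertip push: over to its far side, then an arc bearing on the tab.

```bash
cat > hasp.py <<'E'
from boxplan import *
TIP=np.array([0,-.0013,-.0285]); Rh=tool(78.65)
def hp(x,z,y=0): return BOX+Rbox()@(np.array([x,y,z])/1000)-Rh@TIP
def corner(phi,r=60):
    f=np.radians(phi); return 96-r*np.cos(f)+2*np.sin(f)+7, 60+r*np.sin(f)+2*np.cos(f)
E
python3 - <<'E'
from hasp import *
from rig import bot
o=bot.observe(); p=np.array(o["tool_pos"]); R=np.array(o["tool_rot"])
# command pose by bookkeeping
p0,R0=load(); p0,R0=apply([[0,0,.5,.004,0,0,5],[0,-.5,.5,.004,0,0,5],[0,0,.5,.006,0,0,5],[0,0,.5,.004,0,0,5],[0,-.5,.5,.006,0,0,5],[0,0,0,.002,0,0,5],[0,0,1-69-110,0,0,0,0]],p0,R0); print(p0,p)
p,R=p0,R0
p,R=plan(p,R,hp(142,200),Rh,10,0,dr=.002); p,R=plan(p,R,hp(142,118),Rh,9,0,dr=.002); save(p,R)
E
```

```text
[ 0.49762136 -0.21015813  0.21093593] [ 0.49677396 -0.20980819  0.21030829]
[[0,9,2.5,0,0,0,0],[0,12.5,3.5,0,0,0,0],[0,15,4,0,0,0,0],[0,17,5,0,0,0,0],[0,17.5,5,0,0,0,0],[0,18,4.5,0,0,0,0],[0,16.5,5,0,0,0,0],[0,15,4,0,0,0,0],[0,12.5,3.5,0,0,0,0],[0,9.5,2.5,0,0,0,0]]
end [ 0.6374 -0.2382  0.1716] resid mm [0.27 0.09 0.07] deg 0.07 max [ 0. 18.  5.  0.  0.  0.  0.]
[[0,0,6,0,0,0,0],[0,0,8.5,0,0,0,0],[0,0,10,0,0,0,0],[0,0,11,0,0,0,0],[0,0,11,0,0,0,0],[0,0,11.5,0,0,0,0],[0,-0.5,10,0,0,0,0],[0,0,8,0,0,0,0],[0,0,6,0,0,0,0]]
end [ 0.6369 -0.2382  0.0896] resid mm [-0.15  0.12  0.07] deg 0.07 max [ 0.   0.5 11.5  0.   0.   0.   0. ]
```

Emit:
move_arm --pt "0 9 2.5 0 0 0 0" --pt "0 12.5 3.5 0 0 0 0" --pt "0 15 4 0 0 0 0" --pt "0 17 5 0 0 0 0" --pt "0 17.5 5 0 0 0 0" --pt "0 18 4.5 0 0 0 0" --pt "0 16.5 5 0 0 0 0" --pt "0 15 4 0 0 0 0" --pt "0 12.5 3.5 0 0 0 0" --pt "0 9.5 2.5 0 0 0 0"

```text
clock: 20.03
tool_pos: [0.6377, -0.2379, 0.1692]
tool_rot: [[0.196, 0.981, -0.002], [0.981, -0.196, 0.001], [0.0, -0.002, -1.0]]
ft_force: [-0.7, 0.3, 0.2]
grip_width: 0.0008
```

Emit:
move_arm --pt "0 0 6 0 0 0 0" --pt "0 0 8.5 0 0 0 0" --pt "0 0 10 0 0 0 0" --pt "0 0 11 0 0 0 0" --pt "0 0 11 0 0 0 0" --pt "0 0 11.5 0 0 0 0" --pt "0 -0.5 10 0 0 0 0" --pt "0 0 8 0 0 0 0" --pt "0 0 6 0 0 0 0" --pt "0 0 0 0 0 0 0"

```text
clock: 20.87
tool_pos: [0.6356, -0.2376, 0.0878]
tool_rot: [[0.197, 0.98, -0.002], [0.98, -0.197, 0.001], [0.0, -0.002, -1.0]]
ft_force: [0.2, -0.8, -0.1]
grip_width: 0.0006
```

```bash
python3 snap.py 11 wrist side
python3 - <<'E'
from hasp import *
import cv2
im=cv2.imread("pics/side11.png")[90:260,290:470]; cv2.imwrite("pics/crop_side11.png",cv2.resize(im,None,fx=3.5,fy=3.5,interpolation=cv2.INTER_CUBIC))
p,R=load()
# waypoints: sweep to phi 95, then arc
rows=[]
x0,z0=142,118
pts=[(142-i*4.5,119) for i in range(1,9)]
pts+= [corner(a) for a in (90,84,77,70,63,56,49,42,35,28,22,16,10,6,3,0,-3)]
for x,z in pts:
    pt=hp(x,z); t=np.round(R.T@(pt-p)*1000/.5)*.5; r=[*map(float,t),0,0,0,0]; p,R=apply([r],p,R); rows.append([int(v) if v==int(v) else v for v in r])
print(np.round(pts,1).tolist()); print(json.dumps(rows).replace(" ","")); print(p)
E
```

```text
20.9667 [ 0.6368 -0.2382  0.0899] [[0.1967, 0.9805, 0.0009], [0.9805, -0.1967, -0.0008], [-0.0006, 0.001, -1.0]] [-27.8  28.5  76.8  -0.   74.6 -16.4] [ 0.04363344 -0.3838537   0.73726397] 0.00025917837476841204
[[137.5, 119.0], [133.0, 119.0], [128.5, 119.0], [124.0, 119.0], [119.5, 119.0], [115.0, 119.0], [110.5, 119.0], [106.0, 119.0], [105.0, 120.0], [98.7, 119.9], [91.5, 118.9], [84.4, 117.1], [77.5, 114.4], [71.1, 110.9], [65.1, 106.6], [59.7, 101.6], [55.0, 96.1], [51.0, 89.9], [48.1, 84.3], [45.9, 78.5], [44.3, 72.4], [43.5, 68.3], [43.2, 65.1], [43.0, 62.0], [43.0, 58.9]]
[[0,-4.5,-1,0,0,0,0],[0,-4.5,0,0,0,0,0],[0,-4.5,0,0,0,0,0],[0,-4.5,0,0,0,0,0],[0,-4.5,0,0,0,0,0],[0,-4.5,0,0,0,0,0],[0,-4.5,0,0,0,0,0],[0,-4.5,0,0,0,0,0],[0,-1,-1,0,0,0,0],[0,-6,0,0,0,0,0],[0,-7.5,1,0,0,0,0],[0,-7,2,0,0,0,0],[0,-7,2.5,0,0,0,0],[0,-6,3.5,0,0,0,0],[0,-6,4.5,0,0,0,0],[0,-5.5,5,0,0,0,0],[0,-5,5.5,0,0,0,0],[0,-4,6,0,0,0,0],[0,-2.5,5.5,0,0,0,0],[0,-2.5,6,0,0,0,0],[0,-1.5,6,0,0,0,0],[0,-1,4,0,0,0,0],[0,0,3.5,0,0,0,0],[0,-0.5,3,0,0,0,0],[0,0,3,0,0,0,0]]
[ 0.5399237  -0.21876064  0.03047607]
```

View pics/crop_side11.png

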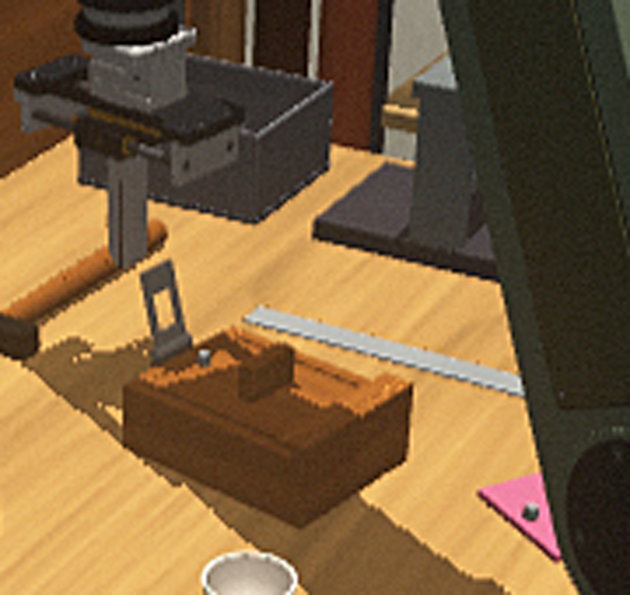

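View pics/wrist11.png

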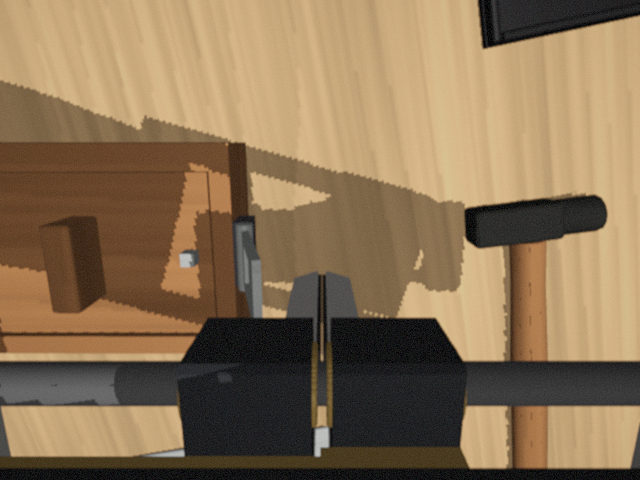

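Run:
```python
from hasp import *
p,R=load()
rows=[]
pts=[(140,114),(136,112)]+[(136-i*4.5,112) for i in range(1,8)]
pts+= [corner(a,60-8*a/88) for a in (88,82,76,70,63,56,49,42,35,28,22,16,10)]
for x,z in pts:
    pt=hp(x,z); t=np.round(R.T@(pt-p)*1000/.5)*.5; r=[*map(float,t),0,0,0,0]; p,R=apply([r],p,R); rows.append([int(v) if v==int(v) else v for v in r])
print(np.round(pts,1).tolist()); print(json.dumps(rows).replace(" ","")); print(p); save(p,R)
```

```text
[[140.0, 114.0], [136.0, 112.0], [131.5, 112.0], [127.0, 112.0], [122.5, 112.0], [118.0, 112.0], [113.5, 112.0], [109.0, 112.0], [104.5, 112.0], [103.2, 112.0], [97.7, 112.3], [92.1, 112.0], [86.5, 111.1], [80.1, 109.3], [74.0, 106.6], [68.1, 103.2], [62.6, 99.1], [57.6, 94.2], [53.2, 88.7], [50.0, 83.6], [47.3, 78.1], [45.2, 72.2]]
[[0,-2,4,0,0,0,0],[0,-4,2,0,0,0,0],[0,-4.5,0,0,0,0,0],[0,-4.5,0,0,0,0,0],[0,-4.5,0,0,0,0,0],[0,-4.5,0,0,0,0,0],[0,-4.5,0,0,0,0,0],[0,-4.5,0,0,0,0,0],[0,-4.5,0,0,0,0,0],[0,-1,0,0,0,0,0],[0,-5.5,-0.5,0,0,0,0],[0,-5.5,0.5,0,0,0,0],[0,-6,1,0,0,0,0],[0,-6,1.5,0,0,0,0],[0,-6.5,3,0,0,0,0],[0,-6,3.5,0,0,0,0],[0,-5.5,4,0,0,0,0],[0,-4.5,5,0,0,0,0],[0,-4.5,5,0,0,0,0],[0,-3.5,5.5,0,0,0,0],[0,-2.5,5.5,0,0,0,0],[0,-2,5.5,0,0,0,0]]
[ 0.54236425 -0.21924137  0.04397839]
```

Emit:
move_arm --pt "0 -2 4 0 0 0 0" --pt "0 -4 2 0 0 0 0" --pt "0 -4.5 0 0 0 0 0" --pt "0 -4.5 0 0 0 0 0" --pt "0 -4.5 0 0 0 0 0" --pt "0 -4.5 0 0 0 0 0" --pt "0 -4.5 0 0 0 0 0" --pt "0 -4.5 0 0 0 0 0" --pt "0 -4.5 0 0 0 0 0" --pt "0 -1 0 0 0 0 0" --pt "0 -5.5 -0.5 0 0 0 0" --pt "0 -5.5 0.5 0 0 0 0"

```text
clock: 21.97
tool_pos: [0.588, -0.2284, 0.0839]
tool_rot: [[0.197, 0.98, 0.001], [0.98, -0.197, -0.001], [-0.001, 0.001, -1.0]]
ft_force: [0.5, 0.1, 0.2]
grip_width: 0.0004
```

```bash
python3 snap.py 12 side wrist
python3 - <<'E'
import cv2
im=cv2.imread("pics/side12.png")[90:260,290:470]; cv2.imwrite("pics/crop_side12.png",cv2.resize(im,None,fx=3.5,fy=3.5,interpolation=cv2.INTER_CUBIC))
E
```

```text
22.0667 [ 0.587  -0.2281  0.0835] [[0.1969, 0.9804, -0.0006], [0.9804, -0.1969, -0.0002], [-0.0004, -0.0006, -1.0]] [-29.1  23.3  85.1  -0.   71.6 -17.7] [ 0.6368885  -0.18060674  0.11689824] 0.0006158707007063073
```

View pics/crop_side12.png

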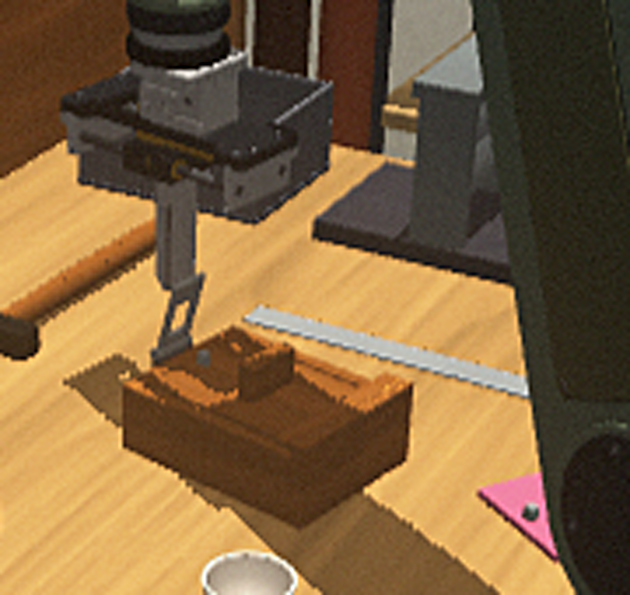

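View pics/wrist12.png

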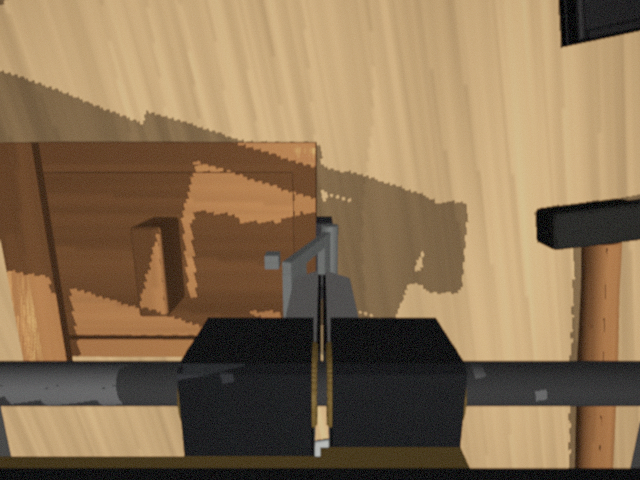

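The hasp is now past upright and leans inwards against the fingertip. I carry on along the arc.

Emit:
move_arm --pt "0 -6 1 0 0 0 0" --pt "0 -6 1.5 0 0 0 0" --pt "0 -6.5 3 0 0 0 0" --pt "0 -6 3.5 0 0 0 0" --pt "0 -5.5 4 0 0 0 0" --pt "0 -4.5 5 0 0 0 0" --pt "0 -4.5 5 0 0 0 0" --pt "0 -3.5 5.5 0 0 0 0" --pt "0 -2.5 5.5 0 0 0 0" --pt "0 -2 5.5 0 0 0 0"

```text
clock: 22.9
tool_pos: [0.5418, -0.2192, 0.0436]
tool_rot: [[0.197, 0.98, 0.001], [0.98, -0.197, -0.001], [-0.001, 0.001, -1.0]]
ft_force: [0.7, 0.3, 0.4]
grip_width: 0.0004
```

```bash
python3 snap.py 13 side wrist
python3 - <<'E'
import cv2
im=cv2.imread("pics/side13.png")[90:260,290:470]; cv2.imwrite("pics/crop_side13.png",cv2.resize(im,None,fx=3.5,fy=3.5,interpolation=cv2.INTER_CUBIC))
E
```

```text
23.0 [ 0.5408 -0.2186  0.0428] [[0.1968, 0.9805, -0.0019], [0.9805, -0.1968, 0.0006], [0.0003, -0.002, -1.0]] [-30.5  21.   93.7  -0.   65.4 -19.1] [-0.61960618 -0.02226681 -0.32608328] 0.0005435342868348439
```

View pics/crop_side13.png

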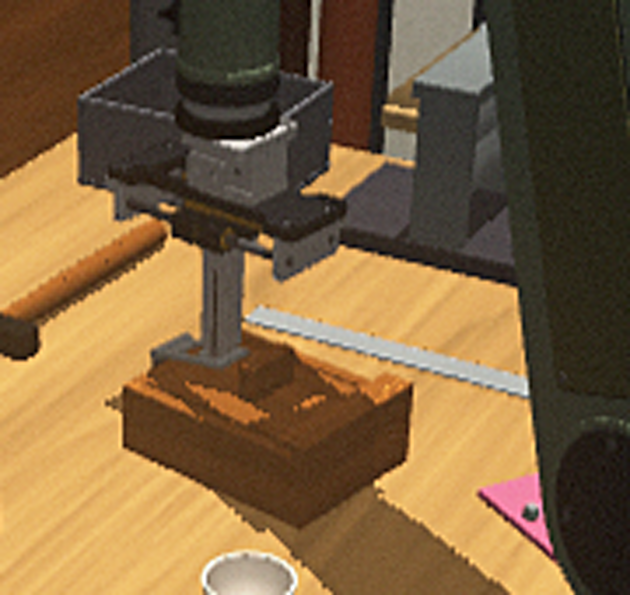

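View pics/wrist13.png

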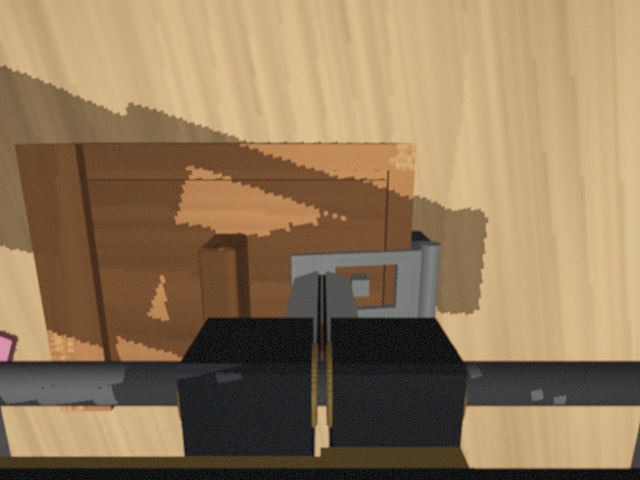

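The hasp is nearly level, with the fingertip on its tab and the stud showing in the window at (358,287). I press it down until there is contact.

Emit:
move_arm --pt "0 -1 3 0 0 0 0" --pt "0 -0.5 3 0 0 0 0" --pt "0 0 2 0 0 0 0" --pt "0 0 1 0 0 0 0" --pt "0 0 0 0 0 0 0"

```text
clock: 23.42
tool_pos: [0.5406, -0.2189, 0.035]
tool_rot: [[0.197, 0.98, 0.0], [0.98, -0.197, -0.001], [-0.001, 0.001, -1.0]]
ft_force: [0.3, 1.1, -0.1]
grip_width: 0.0005
```

Emit:
move_arm --pt "0 0 1 0 0 0 0" --pt "0 0 0.5 0 0 0 0" --pt "0 0 0.5 0 0 0 0" --pt "0 0 0 0 0 0 0"

```text
clock: 23.75
tool_pos: [0.5409, -0.2191, 0.0341]
tool_rot: [[0.197, 0.98, 0.001], [0.98, -0.197, -0.001], [-0.001, 0.001, -1.0]]
ft_force: [-1.7, 1.0, 4.1]
grip_width: 0.0003
```

Emit:
move_arm --pt "0 0 0.5 0 0 0 0" --pt "0 0 0.5 0 0 0 0" --pt "0 0 0 0 0 0 0" --pt "0 0 0 0 0 0 0"

```text
clock: 24.08
tool_pos: [0.5409, -0.2191, 0.0339]
tool_rot: [[0.197, 0.98, 0.001], [0.98, -0.197, -0.001], [-0.001, 0.001, -1.0]]
ft_force: [-3.8, 2.0, 7.9]
grip_width: 0.0005
```

Hard stop: 8 N at an unchanged height. I back straight up and look.

Emit:
move_arm --pt "0 0 -3 0 0 0 0" --pt "0 0 -6 0 0 0 0" --pt "0 0 -12 0 0 0 0" --pt "0 0 -20 0 0 0 0" --pt "0 0 -25 0 0 0 0" --pt "0 0 -25 0 0 0 0" --pt "0 0 -25 0 0 0 0" --pt "0 0 -25 0 0 0 0" --pt "0 0 -20 0 0 0 0" --pt "0 0 -10 0 0 0 0" --pt "0 0 0 0 0 0 0" --pt "0 0 0 0 0 0 0"

```text
clock: 25.08
tool_pos: [0.5406, -0.2189, 0.2035]
tool_rot: [[0.197, 0.98, 0.001], [0.98, -0.197, -0.001], [-0.001, 0.002, -1.0]]
ft_force: [-0.1, -0.4, -0.1]
grip_width: 0.0006
```

```bash
python3 snap.py 14 side wrist top; python3 chk.py 14
python3 - <<'E'
from boxplan import *; import cv2
im=cv2.imread("pics/wrist14.png")[100:320,140:460]; cv2.imwrite("pics/crop_wrist14.png",cv2.resize(im,None,fx=2.3,fy=2.3,interpolation=cv2.INTER_CUBIC))
P=np.load("pics/wrist14P.npy"); B=(P-BOX)@Rbox()*1000
for x in(-55,-40,-20,20,70): 
    k=(abs(B[...,0]-x)<3)&(abs(abs(B[...,1])-42)<4); print(x,k.sum(),np.nanmedian(B[k][:,2]).round(2))
for x in (33,40,46): 
    k=(abs(B[...,0]-x)<2)&(abs(B[...,1])<14); print("hasp tab",x,k.sum(),np.nanmedian(B[k][:,2]).round(2))
k=(abs(B[...,0]-85)<3)&(abs(B[...,1])<14); print("hasp base",np.nanmedian(B[k][:,2]))
k=(abs(B[...,0])<15)&(abs(B[...,1])<35)&(B[...,2]>80)&(B[...,2]<92); print("bar",cv2.minAreaRect(B[k][:,:2].astype(np.float32)),np.median(B[k][:,2]))
P=np.load("pics/top14P.npy")
for n_,m in(("jar",(abs(P[...,0]-.63)<.06)&(abs(P[...,1])<.06)&(P[...,2]>.05)&(P[...,2]<.075)),("cup",(abs(P[...,0]-.41)<.06)&(abs(P[...,1]+.008)<.06)&(P[...,2]>.02)&(P[...,2]<.05))):
    q2=P[m]; print(n_,len(q2),cv2.minEnclosingCircle(q2[:,:2].astype(np.float32)*1000) if len(q2) else None)
E
```

```text
25.2333 [ 0.5393 -0.2182  0.2011] [[0.1967, 0.9805, -0.0026], [0.9805, -0.1967, 0.0012], [0.0007, -0.0028, -1.0]] [-30.5  11.8  85.5  -0.   82.8 -19.2] [0.18142888 0.45344637 0.112331  ] 0.0007150576408961474
rim +y edge (66) 66.07 slope deg 0.01 z 55.27 rim x max (88) 88.0
lip front (-88) -88.2 back (-62) -61.88 slope 0.03 z 67.2
-55 116 55.29
-40 118 55.18
-20 118 55.14
20 121 55.28
70 121 55.34
hasp tab 33 533 253.43
hasp tab 40 699 255.19
hasp tab 46 892 265.37
hasp base 61.25593406430258
bar ((0.884521484375, -0.1671600341796875), (16.234975814819336, 49.49263000488281), 0.10876820981502533) 85.11387113259833
jar 225 ((630.6025390625, -1.64362370967865), 21.005233764648438)
cup 249 ((401.77142333984375, -6.635851860046387), 32.35866165161133)
```

View pics/crop_wrist14.png

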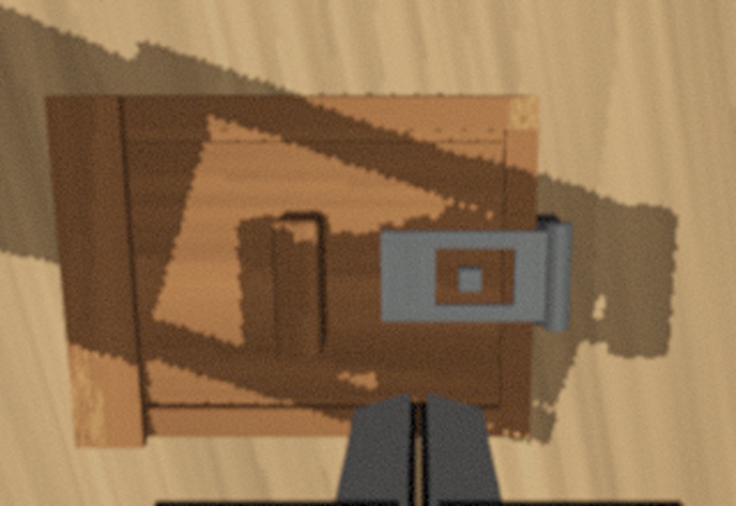

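View pics/side14.png

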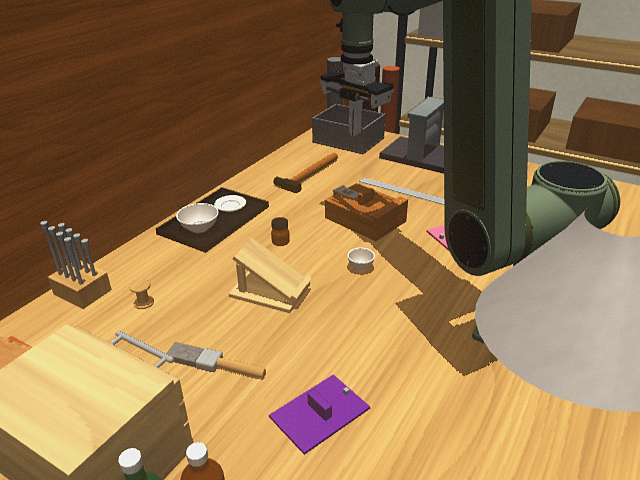

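Run:
```python
from boxplan import *
P=np.load("pics/wrist14P.npy"); B=(P-BOX)@Rbox()*1000
for x in (33,38,43,48,85): 
    k=(abs(B[...,0]-x)<2)&(abs(B[...,1])<14)&(B[...,2]<90)&(B[...,2]>50); print(x,k.sum(),np.nanmedian(B[k][:,2]).round(2))
```

```text
33 159 61.24
38 160 61.3
43 160 61.28
48 129 61.35
85 146 61.2
```

The hasp is level: 61.2–61.35 mm along its whole length, so its slope is below 0.005 rad. The gripper is 170 mm clear, so I hand in.

```bash
python3 -c "
from rig import bot
print(bot.job_done()); print(bot.observe()['clock'])"
```

```text
the job is handed in; nothing more can be done
None
the job is handed in; nothing more can be done
```

The brush case is closed and the hasp is shut over the stud. I handed the job in at about 25 s of the allowed 61 s; no verdict is reported. I lifted the lid off the stand by its grip bar and slid its plain edge about 12 mm under the lip. Then I lowered the stud edge to ledge contact (about 5 N), released the lid and swung the hasp down with the closed fingertips.

**Last checks:**
- **Lid:** it lies flush, with plate and rim both reading 55.2–55.3 mm. The bar is centred to within 0.9 mm along x and 0.2 mm along y.
- **Hasp:** it is level, reading 61.2–61.35 mm along its whole length, with the stud in its window. It met a hard stop at about 8 N.
- **Jar and cup:** both are within 0.3 mm of where they started.
- **Robot:** the gripper was about 170 mm clear of everything at hand-in.

**What disagreed or failed:**
- **First grasp missed:** it closed on air above the bar and moved nothing. In the camera pictures the fingertips sit about 29 mm behind the reported TCP, not 8 mm ahead as stated. I used the measured tip from then on, and the second grasp held.
- **Heights read low:** the wrist camera put surfaces about 0.7 mm low, which is within its stated accuracy.

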